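Load the food printer's warming docks

TASK

Get the warming docks ready for the next print: take out the empty clear cartridge left in one of the docks and stand it in the steel returns tray, and load each dock, fully down, with the full cartridge that matches the colour of its collar (coral, cream, brown). Keep all cartridges upright, lower them in rather than dropping them, and leave the purple and yellow ones where they stand in the rack.

Things in the scene. Friction and masses are not known exactly. Their poses are not given: they have to be found in the camera images.
- coral_cartridge: Full coral cartridge: coral-coloured barrel, 36 mm diameter (lowest 5 mm tapers to a 30 mm flat foot); ribbed green cap, 42 mm diameter, 104 to 128 mm above the foot, a coral dot 36 mm across on top; green air fitting, 10 mm diameter, up to 140 mm; about 150 g. Origin: centre of the foot's underside, z up the barrel. Starts in a well (22 mm deep) of the fixed blue rack (32 mm tall, wells 85+ mm apart). Goes in the coral-collared dock.
- cream_cartridge: Full cream cartridge: cream-coloured barrel, 36 mm diameter (lowest 5 mm tapers to a 30 mm flat foot); ribbed green cap, 42 mm diameter, 104 to 128 mm above the foot, a cream dot 36 mm across on top; green air fitting, 10 mm diameter, up to 140 mm; about 150 g. Origin: centre of the foot's underside, z up the barrel. Starts in a well (22 mm deep) of the fixed blue rack (32 mm tall, wells 85+ mm apart). Goes in the cream-collared dock.
- brown_cartridge: Full brown cartridge: brown-coloured barrel, 36 mm diameter (lowest 5 mm tapers to a 30 mm flat foot); ribbed green cap, 42 mm diameter, 104 to 128 mm above the foot, a brown dot 36 mm across on top; green air fitting, 10 mm diameter, up to 140 mm; about 150 g. Origin: centre of the foot's underside, z up the barrel. Starts in a well (22 mm deep) of the fixed blue rack (32 mm tall, wells 85+ mm apart). Goes in the brown-collared dock.
- empty_cartridge: Empty cartridge: clear, see-through barrel, 36 mm diameter (lowest 5 mm tapers to a 30 mm flat foot); ribbed green cap, 42 mm diameter, 104 to 128 mm above the foot, no dot on top; green air fitting, 10 mm diameter, up to 140 mm; about 60 g. Origin: centre of the foot's underside, z up the barrel. Starts fully down in any one of the docks. Goes in the returns tray.
- purple_cartridge: Full purple cartridge: purple barrel, 36 mm diameter (lowest 5 mm tapers to a 30 mm flat foot); ribbed green cap, 42 mm diameter, 104 to 128 mm above the foot, a purple dot 36 mm across on top; green air fitting, 10 mm diameter, up to 140 mm; about 150 g. Origin: centre of the foot's underside, z up the barrel. Starts in a well (22 mm deep) of the fixed blue rack (32 mm tall, wells 85+ mm apart). Stays there.
- yellow_cartridge: Full yellow cartridge: yellow barrel, 36 mm diameter (lowest 5 mm tapers to a 30 mm flat foot); ribbed green cap, 42 mm diameter, 104 to 128 mm above the foot, a yellow dot 36 mm across on top; green air fitting, 10 mm diameter, up to 140 mm; about 150 g. Origin: centre of the foot's underside, z up the barrel. Starts in a well (22 mm deep) of the fixed blue rack (32 mm tall, wells 85+ mm apart). Stays there.
- coral_dock: Fixed warming dock: round aluminium pot, 88 mm diameter, 66 mm tall, with a coral collar round its mouth and a coral band round its side. Upright bore 41 mm wide, its floor 12 mm above the pot's underside; the collar flares it from 41 mm at 54 mm height to 60 mm at the top. Origin: centre of the underside, z up along the bore.
- cream_dock: Fixed warming dock: round aluminium pot, 88 mm diameter, 66 mm tall, with a cream collar round its mouth and a cream band round its side. Upright bore 41 mm wide, its floor 12 mm above the pot's underside; the collar flares it from 41 mm at 54 mm height to 60 mm at the top. Origin: centre of the underside, z up along the bore.
- brown_dock: Fixed warming dock: round aluminium pot, 88 mm diameter, 66 mm tall, with a brown collar round its mouth and a brown band round its side. Upright bore 41 mm wide, its floor 12 mm above the pot's underside; the collar flares it from 41 mm at 54 mm height to 60 mm at the top. Origin: centre of the underside, z up along the bore.
- returns_tray: Fixed square open tray of bare steel, 124 x 124 mm outside (rim flange 138 mm), 28 mm tall, walls and floor 3 mm thick. Origin: centre of its underside (inner floor 3 mm above it), z up.

How it is judged (in metres and radians):
At the end, for the whole second after the job is handed in: Coral, cream and brown cartridges fully down (within 3 mm), centred within 6 mm and upright (0.1 rad) in the dock with their colour of collar; the empty one upright (0.1 rad) on the floor of the returns tray, within 45 mm of its centre along each side; all released and at rest (horizontal distance between coral_cartridge and coral_dock below 0.006 m and z of coral_cartridge in the frame of coral_dock below 0.015 m and angle between each of coral_cartridge, cream_cartridge, brown_cartridge, empty_cartridge's own z axis and vertical below 0.1 rad and linear speed of each of coral_cartridge, cream_cartridge, brown_cartridge, empty_cartridge below 0.02 m/s and horizontal distance between cream_cartridge and cream_dock below 0.006 m and z of cream_cartridge in the frame of cream_dock below 0.015 m and horizontal distance between brown_cartridge and brown_dock below 0.006 m and z of brown_cartridge in the frame of brown_dock below 0.015 m and x of empty_cartridge in the frame of returns_tray between -0.045 and 0.045 m and y of empty_cartridge in the frame of returns_tray between -0.045 and 0.045 m and z of empty_cartridge in the frame of returns_tray below 0.006 m); the robot touches nothing.
It fails at once if any cartridge is tipped more than about 30 degrees from upright (angle between any of coral_cartridge, cream_cartridge, brown_cartridge, purple_cartridge, yellow_cartridge, empty_cartridge's own z axis and vertical above 0.52 rad).
It fails at once if a full cartridge is dropped into its dock instead of being lowered (over 0.5 m/s inside it) ((horizontal distance between coral_cartridge and coral_dock below 0.02 m and z of coral_cartridge in the frame of coral_dock below 0.055 m and linear speed of coral_cartridge above 0.5 m/s) or (horizontal distance between cream_cartridge and cream_dock below 0.02 m and z of cream_cartridge in the frame of cream_dock below 0.055 m and linear speed of cream_cartridge above 0.5 m/s) or (horizontal distance between brown_cartridge and brown_dock below 0.02 m and z of brown_cartridge in the frame of brown_dock below 0.055 m and linear speed of brown_cartridge above 0.5 m/s)).
It fails at once if the empty cartridge is dropped into the returns tray (over 0.5 m/s inside it) (horizontal distance between empty_cartridge and returns_tray below 0.06 m and z of empty_cartridge in the frame of returns_tray below 0.04 m and linear speed of empty_cartridge above 0.5 m/s).
It fails at once if the purple or the yellow cartridge is moved by more than 20 mm (distance of any of purple_cartridge, yellow_cartridge from where it was at the start of the episode above 0.02 m).
It also fails if it takes over 109 s, if anything falls off the work surface, if the arm or the gripper's body presses on something with over 40 N, if the wrist force passes 120 N, or if a joint passes its speed limit or range.

ROBOT

A 6-joint arm with a two-finger parallel gripper is mounted at the origin on the work surface. World frame = base frame: x ahead of the robot, y to its left, z up, the work surface at z = 0. Lengths are in mm, angles in rad, forces in N, time in s.
With the tool pointing down it reaches from about 400 to 925 mm from the base axis. Payload 12.5 kg.
Tool frame: the origin (TCP) lies at the very end of the fingers, on their centre line; the grasp point (between the pads) lies 19 mm behind it; y points along the fingers, z is the direction in which the jaws open and shut, and the axes are right-handed (so a half turn about y gives the same grasp; the last joint's range is limited). The gripper opens to 95 mm and grips with 3 to 60 N. Pads are 20 mm wide; open, the fingers measure 119 mm over their backs; the gripper's body (75 mm by 180 mm) begins 59 mm behind the grasp point.
Start: joints at [1.034, 0.491, 1.559, -0, 1.092, -0.106], TCP at [260.985, 567.92, 214.661] pointing down, gripper open.
Joint ranges: [-3.1, 3.1], [-0.84, 2.19], [0.05, 2.79], [-1.13, 4.28], [0.06, 2.93], [-2.69, 2.69]. Speed limits (rad/s): [2.22, 2.22, 2.79, 3.14, 3.14, 3.14].

INTERFACE

Orientations are given as [roll, pitch, yaw] about the fixed x, y, z axes, in that order (R = Rz(yaw) Ry(pitch) Rx(roll)).
In Python, from cell import env, optics gives the robot as it stands.
- The arm moves only by the tool drive_tool, never from a script. Its argument "steps" is a list of rows, each an object with "slide": the shift along the tool's x, y, z in m, a list of three; "dr": the turn, a rotation vector about the tool's x, y, z in rad, a list of three; "fingers": the finger opening in m, from 0 to 0.0951. A call has 1 to 5 rows; each row is the pose to reach, as a shift and turn from the pose commanded when the call began, along the tool's axes at that moment; what a row does not reach only later rows make up. A row lasts 1/12 s, in which the tool goes at most 41.7 mm and 7.16 degrees, less where a joint would pass 70% of its speed; a pose out of reach is approached as far as the arm can. A call with a gripper value outside its range is refused whole. The fingers move at their own pace and stop on an object; the grip force is fixed at half the most. Time passes only in rows, so rows that repeat a pose let the fingers close. It gives the time, the measured TCP pose, the force and the opening at its end, in the units of the state.
- env.state(): the state, without advancing time (a new reading comes with each control period).
- optics.read_camera(name): name is "side" or "top"; returns the picture (480x640x3 uint8, red, green, blue); there is no depth.
- optics.camera_model(name): a dict with "mtx" (3x3 intrinsics, pixels), "distortion" ([k1, k2, p1, p2, k3] as OpenCV has them; the pictures are not rectified), "R" (3x3) and "t" (3): a world point X has camera coordinates R X + t. Camera axes: x right, y down, z forward; pixel columns grow to the right and rows downward; lengths in mm; the calibration is good to about 2 mm. A picture is of the moment at which its call begins. camera_model takes no time and is no camera call.
- env.job_done(): hands the job in, once; it reports no verdict.
The state is a dict: "t": time; "joints": joint angles; "qvel": joint speeds; "tau": joint torques, N m; "eef_pos": TCP position; "tcp_rot": TCP orientation; "ft_force": force on the tool from outside, world axes, zero at the start; "moment": the same for the moment, N m; "opening": opening from 0.0 (shut) to 1.0 (fully open).
Only numpy, scipy, OpenCV 4.12 (cv2) and the standard library are available. Lean on these libraries where they do the work, as an engineer would, in place of code of your own. Each camera call takes 0.05 s, during which the arm holds its last target.

## Working session

There is one attempt and no reset: what is moved stays moved. The work goes in short steps, Python scripts to look and compute and a tool call to move; the robot and the scene stay as the last step left them, time stands still between calls to the robot, and variables do not carry over. Pictures are saved under pics/ and viewed, and the job is handed in when it is done.

Besides the shell and the picture viewer there is one more tool, called after "Request:" as name([rows], argument=value, ...), one row to a line, values as JSON. drive_tool: Moves the arm, as the interface text tells. Its arguments: {"type":"object","properties":{"steps":{"type":"array","items":{"type":"object","properties":{"slide":{"type":"array","items":{"type":"number"}},"dr":{"type":"array","items":{"type":"number"}},"fingers":{"type":"number"}}}}},"required":["steps"]}

```bash
ls; mkdir -p pics; python3 - <<'E'
from cell import env, optics
import cv2, numpy as np
np.set_printoptions(precision=3,suppress=True)
print(env.state())
for n in("top","side"):
    im=optics.read_camera(n); cv2.imwrite(f"pics/{n}0.png",im[:,:,::-1]); print(n,optics.camera_model(n))
E
```

```text
pics
{'t': 0.0, 'joints': array([ 1.034,  0.492,  1.559, -0.   ,  1.092, -0.106]), 'qvel': array([ 0.   ,  0.001,  0.001,  0.   , -0.   ,  0.001]), 'tau': array([  0.   , -61.264, -25.818,   0.069,   0.048,  -0.   ]), 'eef_pos': array([260.854, 567.675, 214.041]), 'tcp_rot': array([-1.572,  0.   , -0.431]), 'ft_force': array([ 0.666,  0.596, -0.534]), 'moment': array([ 0.   ,  0.017, -0.023]), 'opening': 1.0000795281331545}
top {'mtx': array([[439.232,   0.   , 318.345],
       [  0.   , 439.232, 238.937],
       [  0.   ,   0.   ,   1.   ]]), 'distortion': array([0.027, 0.   , 0.   , 0.   , 0.   ]), 'R': array([[-0.025, -0.999,  0.033],
       [-0.997,  0.022, -0.069],
       [ 0.068, -0.035, -0.997]]), 't': array([ 27.712, 540.217, 950.168])}
side {'mtx': array([[433.787,   0.   , 323.451],
       [  0.   , 433.787, 241.998],
       [  0.   ,   0.   ,   1.   ]]), 'distortion': array([-0.079,  0.   ,  0.   ,  0.   ,  0.   ]), 'R': array([[ 0.662, -0.749,  0.015],
       [-0.425, -0.392, -0.816],
       [ 0.617,  0.534, -0.578]]), 't': array([-329.652,  295.467,  435.845])}
```

View pics/top0.png

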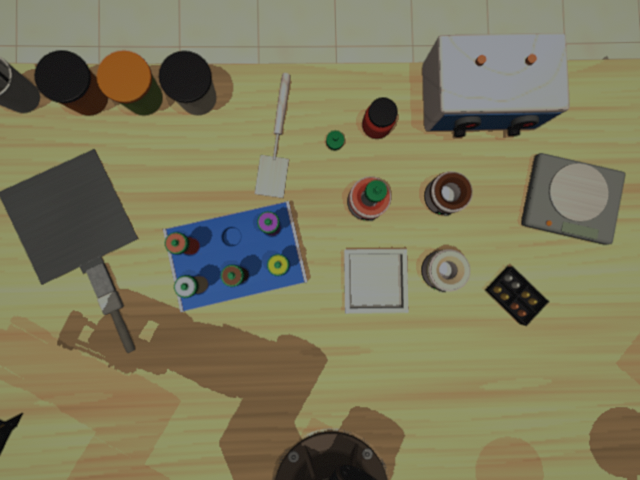

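View pics/side0.png

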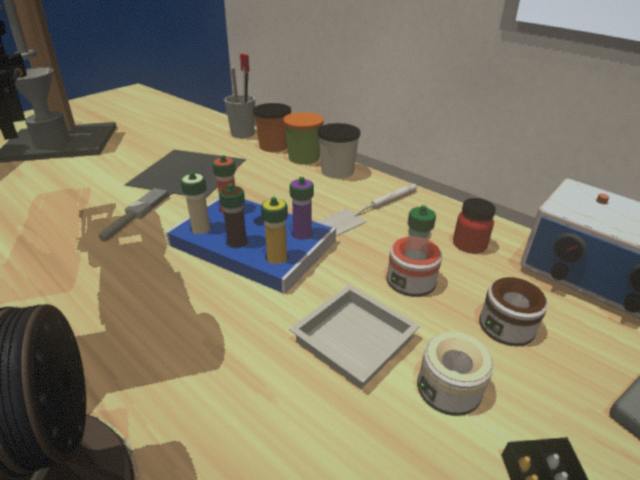

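```bash
cat > h.py <<'E'
import cv2, numpy as np
from cell import env, optics
np.set_printoptions(precision=2,suppress=True)
def ray(n,uv):
    m=optics.camera_model(n); K=np.array(m["mtx"]);d=np.array(m["distortion"])
    p=cv2.undistortPoints(np.array([[uv]],float),K,d)[0,0]
    R=np.array(m["R"]);t=np.array(m["t"])
    return -R.T@t, R.T@np.array([p[0],p[1],1])
def plane(n,uv,z):
    c,d=ray(n,uv); return c+d*(z-c[2])/d[2]
def proj(n,X):
    m=optics.camera_model(n)
    return cv2.projectPoints(np.array([X],float),cv2.Rodrigues(np.array(m["R"]))[0],np.array(m["t"],float),np.array(m["mtx"]),np.array(m["distortion"]))[0][0,0]
def tri(a,b):
    c1,d1=ray("top",a);c2,d2=ray("side",b)
    s=np.linalg.lstsq(np.c_[d1,-d2],c2-c1,rcond=None)[0]
    p,q=c1+s[0]*d1,c2+s[1]*d2
    return (p+q)/2,np.linalg.norm(p-q)
E
python3 - <<'E'
import cv2
t=cv2.imread("pics/top0.png");s=cv2.imread("pics/side0.png")
def c(im,x0,y0,x1,y1,f,n): cv2.imwrite(f"pics/{n}.png",cv2.resize(im[y0:y1,x0:x1],None,fx=f,fy=f,interpolation=cv2.INTER_CUBIC))
c(t,155,195,315,315,5,"ct1");c(t,335,160,480,320,3.7,"ct2");c(s,160,140,350,290,4,"cs1");c(s,280,195,560,415,2.7,"cs2")
E
```

```text
(no output)
```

View pics/ct1.png

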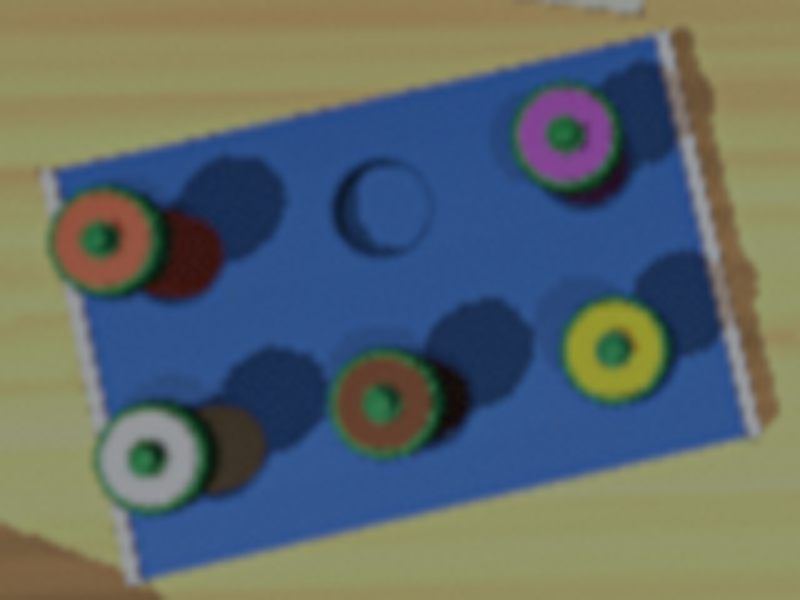

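View pics/ct2.png

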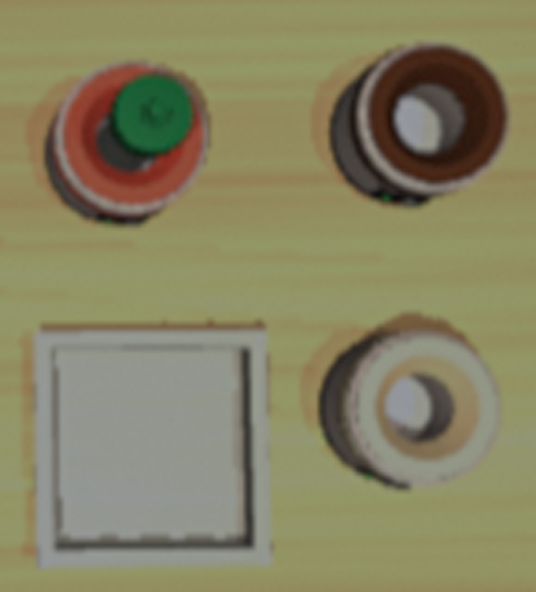

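View pics/cs1.png

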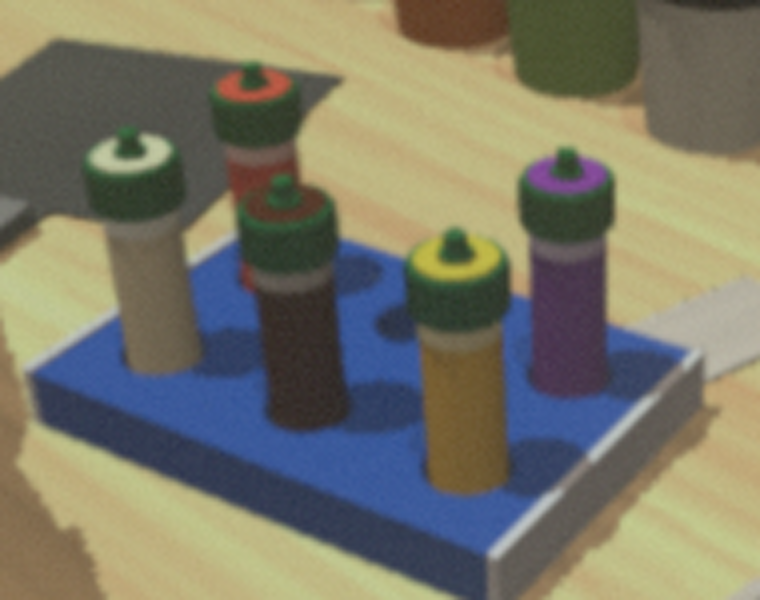

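View pics/cs2.png

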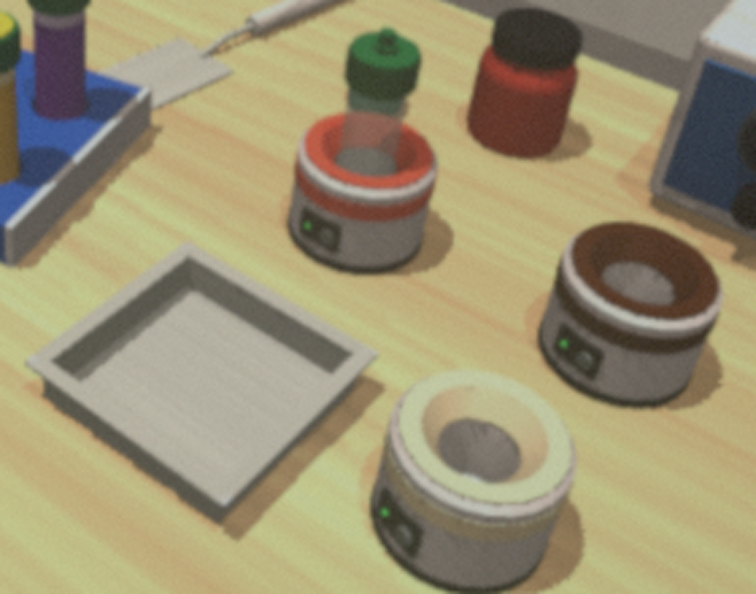

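```bash
python3 - <<'E'
import cv2,numpy as np
from h import *
t=cv2.imread("pics/top0.png");s=cv2.imread("pics/side0.png")
h=cv2.cvtColor(t,cv2.COLOR_BGR2HSV)
def near(hsv,c,r,lo,hi):
    m=cv2.inRange(hsv,np.array(lo),np.array(hi)); k=np.zeros_like(m);cv2.circle(k,c,r,255,-1);return m&k
# dots: inside cap, not green and not blue
for n,c,z in [("coral",(176,243),138),("cream",(185,287),138),("brown",(232,276),138),("purple",(268,222),138),("yellow",(278,265),138)]:
    print(n,h[c[1],c[0]+6],h[c[1]+6,c[0]],end=" ")
    lohi={"coral":((0,90,100),(14,255,255)),"cream":((0,0,110),(180,60,255)),"brown":((0,70,70),(20,255,255)),"purple":((135,60,80),(170,255,255)),"yellow":((22,120,100),(35,255,255))}[n]
    m=near(h,c,12,*lohi)
    cs=cv2.findContours(m,cv2.RETR_EXTERNAL,cv2.CHAIN_APPROX_NONE)[0];k=max(cs,key=cv2.contourArea)
    hu=cv2.convexHull(k);(x,y),(a,b),_=cv2.fitEllipse(hu)
    mm=cv2.moments(hu);cen=(mm['m10']/mm['m00'],mm['m01']/mm['m00'])
    P=plane("top",cen,z);sc=np.linalg.norm(plane("top",(cen[0]+1,cen[1]),z)-P)
    print(np.array([x,y]),np.array(cen),"dia mm",(a+1)*sc,(b+1)*sc,"P",P)
for n,c in[("coral",(371,197)),("brown",(452,192)),("cream",(449,270))]:
    lohi={"coral":((0,120,80),(8,255,255)),"brown":((0,100,30),(14,255,140)),"cream":((15,20,110),(26,255,255))}[n]
    print(n,[list(h[c[1]+int(q*np.sin(.8)),c[0]+int(q*np.cos(.8))]) for q in range(0,28,2)])
print("cap",h[190,372],h[195,376])
m=near(h,(376,191),14,(55,90,40),(95,255,255))
k=max(cv2.findContours(m,cv2.RETR_EXTERNAL,cv2.CHAIN_APPROX_NONE)[0],key=cv2.contourArea)
(x,y),(a,b),_=cv2.fitEllipse(cv2.convexHull(k));P=plane("top",(x,y),140);print("empty",x,y,a,b,P)
E
```

```text
coral [  7 143 148] [  7 141 148] [174.97 242.48] [174.95 242.48] dia mm 35.05871689736531 36.081325720367204 P [531.86 292.48 138.  ]
cream [105  10 154] [110  10 155] [184.03 286.03] [184.25 286.01] dia mm 37.26155530047872 39.52930571337113 P [448.92 275.28 138.  ]
brown [ 10 134  99] [ 10 135 100] [231.24 275.24] [231.27 275.1 ] dia mm 34.290592597782904 35.361031342078476 P [467.18 186.87 138.  ]
purple [144 136 146] [144 134 146] [267.72 221.4 ] [267.63 221.39] dia mm 35.87576817008776 36.76159182248679 P [568.61 116.21 138.  ]
yellow [ 31 178 152] [ 31 174 152] [277.5 264.5] [277.5 264.5] dia mm 35.29455950801965 36.44839989653752 P [485.18  98.75 138.  ]
coral [[np.uint8(72), np.uint8(174), np.uint8(101)], [np.uint8(71), np.uint8(168), np.uint8(100)], [np.uint8(71), np.uint8(178), np.uint8(93)], [np.uint8(71), np.uint8(168), np.uint8(50)], [np.uint8(19), np.uint8(58), np.uint8(48)], [np.uint8(3), np.uint8(170), np.uint8(129)], [np.uint8(3), np.uint8(189), np.uint8(135)], [np.uint8(6), np.uint8(164), np.uint8(143)], [np.uint8(7), np.uint8(160), np.uint8(147)], [np.uint8(6), np
[... 909 characters left out ...]
p.uint8(14), np.uint8(143)], [np.uint8(21), np.uint8(19), np.uint8(95)], [np.uint8(13), np.uint8(36), np.uint8(63)], [np.uint8(11), np.uint8(35), np.uint8(59)], [np.uint8(19), np.uint8(89), np.uint8(121)], [np.uint8(19), np.uint8(90), np.uint8(139)], [np.uint8(18), np.uint8(91), np.uint8(137)], [np.uint8(30), np.uint8(32), np.uint8(144)], [np.uint8(36), np.uint8(27), np.uint8(150)], [np.uint8(32), np.uint8(26), np.uint8(147)], [np.uint8(28), np.uint8(51), np.uint8(146)], [np.uint8(32), np.uint8(75), np.uint8(150)], [np.uint8(32), np.uint8(75), np.uint8(149)]]
cap [ 71 179  91] [ 72 177  95]
empty 375.5251770019531 190.5774688720703 20.094276428222656 21.683090209960938 [624.32 -94.47 140.  ]
```

```bash
python3 - <<'E'
import cv2,numpy as np
from h import *
t=cv2.imread("pics/top0.png");h=cv2.cvtColor(t,cv2.COLOR_BGR2HSV)
hf=cv2.cvtColor(cv2.resize(t,None,fx=4,fy=4,interpolation=cv2.INTER_CUBIC),cv2.COLOR_BGR2HSV)
def full(p): return (p+.5)/4-.5
vis=cv2.resize(t,None,fx=4,fy=4,interpolation=cv2.INTER_CUBIC)
def run(n,c,r,m,z,close=0):
    k=np.zeros_like(m);cv2.circle(k,(int(c[0]*4),int(c[1]*4)),r*4,255,-1);m=m&k
    if close:m=cv2.morphologyEx(m,cv2.MORPH_CLOSE,np.ones((close,close)))
    k=max(cv2.findContours(m,cv2.RETR_EXTERNAL,cv2.CHAIN_APPROX_NONE)[0],key=cv2.contourArea)
    e=cv2.fitEllipse(cv2.convexHull(k)); cen=full(np.array(e[0]))
    cv2.ellipse(vis,e,(255,0,255),1)
    P=plane("top",cen,z);sc=np.linalg.norm(plane("top",cen+[1,0],z)-P)
    print(n,cen,"dia",np.array(e[1])/4*sc,"P",P)
H,S,V=cv2.split(hf)
U=lambda b:b.astype(np.uint8)*255
run("coral outer",(371,197),24,U((H<11)&(S>110)&(V>90)),66,9)
run("brown outer",(452,192),24,U((H<16)&(S>90)&(V<110)),66,9)
run("cream outer",(449,270),24,U((S<55)&(V>120)),66,9)
run("brown bore",(448,193),14,U((S<80)),54,5)
run("cream bore",(446,270),13,U((S<70)&(H<18)|(S<45)&(V<170)),54,5)
cv2.imwrite("pics/fit.png",vis[160*4:320*4,335*4:480*4])
E
```

```text
coral outer [370.6  195.99] dia [78.62 79.52] P [626.08 -96.2   66.  ]
brown outer [452.81 190.55] dia [77.12 78.74] P [ 634.23 -272.01   66.  ]
cream outer [449.39 270.22] dia [86.26 89.15] P [ 465.45 -257.07   66.  ]
brown bore [450.23 191.8 ] dia [42.24 42.79] P [ 633.7 -270.5   54. ]
cream bore [447.39 269.8 ] dia [37.61 40.41] P [ 466.31 -256.84   54.  ]
```

View pics/fit.png

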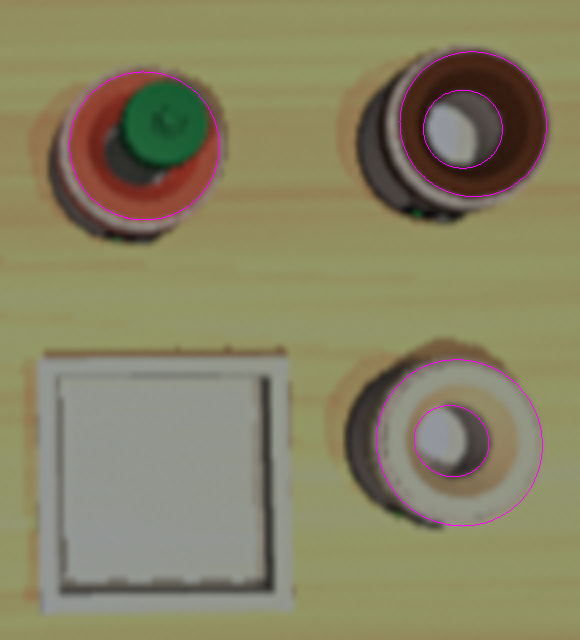

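```bash
cat >> h.py <<'E'
def goto(*targets):
    s=env.state(); from scipy.spatial.transform import Rotation as Ro
    R=Ro.from_euler("xyz",s["tcp_rot"]).as_matrix()
    print("t",s["t"],"pos",s["eef_pos"],"rot",s["tcp_rot"],"j",s["joints"],"F",s["ft_force"],"open",s["opening"])
    for T in targets: print("slide mm",R.T@(np.array(T)-s["eef_pos"]))
E
python3 - <<'E'
from h import *
for q in[(345.5,248.75),(407.5,248.75),(408.2,313),(345,313)]: print(plane("top",q,28))
print("tray",plane("top",(376.5,281),28))
goto((625,-95.5,240),(625,-95.5,109))
E
```

```text
[517.26 -43.41  28.  ]
[ 514.14 -179.53   28.  ]
[ 374.81 -175.52   28.  ]
[378.48 -38.27  28.  ]
tray [ 445.51 -108.95   28.  ]
t 0.1 pos [260.86 567.71 214.12] rot [-1.57  0.   -0.43] j [ 1.03  0.49  1.56 -0.    1.09 -0.11] F [ 0.27 -0.43  0.31] open 1.0004763634503917
slide mm [ 607.81  -25.48 -450.59]
slide mm [ 607.82  105.52 -450.46]
```

Request:
drive_tool([
  {"slide": [0.608,-0.026,-0.45],"dr": [0,0,0],"fingers": 0.08},
  {"slide": [0.608,-0.026,-0.45],"dr": [0,0,0],"fingers": 0.08},
  {"slide": [0.608,-0.026,-0.45],"dr": [0,0,0],"fingers": 0.08},
  {"slide": [0.608,-0.026,-0.45],"dr": [0,0,0],"fingers": 0.08},
  {"slide": [0.608,-0.026,-0.45],"dr": [0,0,0],"fingers": 0.08},
])

```text
t: 0.52
eef_pos: [361.6, 383.7, 221.7]
tcp_rot: [-1.571, 0.0, -0.43]
ft_force: [0.8, 0.5, 0.8]
opening: 0.843
```

```bash
python3 -c "
from h import *
goto((625,-95.5,240))"
```

```text
t 0.5167 pos [361.64 383.7  221.66] rot [-1.57  0.   -0.43] j [ 0.69  0.34  1.79 -0.    1.01 -0.45] F [0.84 0.47 0.79] open 0.8426884528082673
slide mm [ 439.24  -18.3  -325.67]
```

Request:
drive_tool([
  {"slide": [0.439,-0.018,-0.326],"dr": [0,0,0],"fingers": 0.08},
  {"slide": [0.439,-0.018,-0.326],"dr": [0,0,0],"fingers": 0.08},
  {"slide": [0.439,-0.018,-0.326],"dr": [0,0,0],"fingers": 0.08},
  {"slide": [0.439,-0.018,-0.326],"dr": [0,0,0],"fingers": 0.08},
  {"slide": [0.439,-0.018,-0.326],"dr": [0,0,0],"fingers": 0.08},
])

```text
t: 0.93
eef_pos: [461.8, 200.9, 228.7]
tcp_rot: [-1.571, 0.0, -0.431]
ft_force: [0.9, 1.0, 1.3]
opening: 0.84
```

Request:
drive_tool([
  {"slide": [0.27,-0.01,-0.2],"dr": [0,0,0],"fingers": 0.08},
  {"slide": [0.27,-0.01,-0.2],"dr": [0,0,0],"fingers": 0.08},
  {"slide": [0.27,-0.01,-0.2],"dr": [0,0,0],"fingers": 0.08},
  {"slide": [0.27,-0.01,-0.2],"dr": [0,0,0],"fingers": 0.08},
  {"slide": [0.27,-0.01,-0.2],"dr": [0,0,0],"fingers": 0.08},
])

```text
t: 1.35
eef_pos: [562.2, 18.3, 234.7]
tcp_rot: [-1.571, 0.0, -0.431]
ft_force: [1.4, 0.5, 0.5]
opening: 0.842
```

```bash
python3 -c "
from h import *
goto((625,-95.5,240))"
```

```text
t 1.35 pos [562.16  18.27 234.74] rot [-1.57  0.   -0.43] j [-0.09  0.38  1.69  0.    1.07 -1.22] F [1.4  0.52 0.48] open 0.8422116885257508
slide mm [104.63  -5.29 -77.11]
```

Request:
drive_tool([
  {"slide": [0.033,-0.002,-0.024],"dr": [0,0,0],"fingers": 0.08},
  {"slide": [0.066,-0.003,-0.049],"dr": [0,0,0],"fingers": 0.08},
  {"slide": [0.09,-0.004,-0.067],"dr": [0,0,0],"fingers": 0.08},
  {"slide": [0.104,-0.005,-0.077],"dr": [0,0,0],"fingers": 0.08},
  {"slide": [0.104,-0.005,-0.077],"dr": [0,0,0],"fingers": 0.08},
])

```text
t: 1.77
eef_pos: [625.1, -96.2, 239.0]
tcp_rot: [-1.571, 0.0, -0.434]
ft_force: [-0.4, -0.1, -0.4]
opening: 0.843
```

```bash
python3 -c "
from h import *
goto((625,-95.5,240),(625,-95.5,109))
for n in ('top','side'): cv2.imwrite(f'pics/{n}1.png',optics.read_camera(n)[:,:,::-1])
print(proj('side',(625,-95.5,152)),proj('side',env.state()['eef_pos']))
a=cv2.imread('pics/top1.png')[120:280,300:460];b=cv2.imread('pics/side1.png')[110:310,340:500]
cv2.imwrite('pics/m1.png',np.hstack([cv2.resize(a,(400,400)),cv2.resize(b,(320,400))]))
"
```

```text
t 1.7667 pos [625.06 -96.25 239.  ] rot [-1.57  0.   -0.43] j [-0.26  0.48  1.51 -0.    1.15 -1.39] F [-0.41 -0.1  -0.37] open 0.8432988697475673
slide mm [-0.37 -1.    0.65]
slide mm [ -0.34 130.     0.7 ]
[423.38 206.1 ] [430.01 154.8 ]
```

View pics/m1.png

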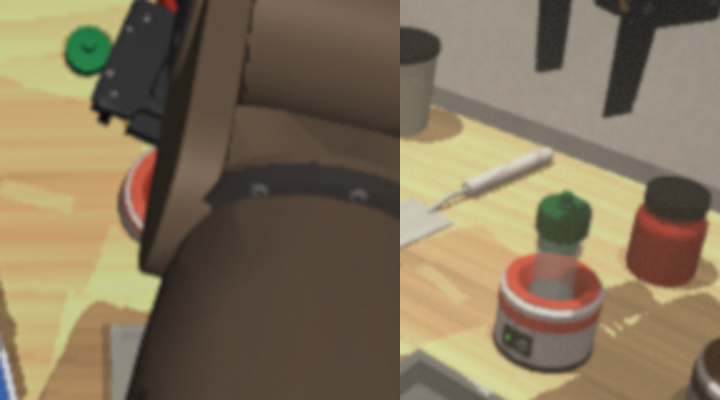

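Request:
drive_tool([
  {"slide": [0,0.04,0.001],"dr": [0,0,0],"fingers": 0.07},
  {"slide": [0,0.08,0.001],"dr": [0,0,0],"fingers": 0.07},
  {"slide": [0,0.11,0.001],"dr": [0,0,0],"fingers": 0.07},
  {"slide": [0,0.126,0.001],"dr": [0,0,0],"fingers": 0.07},
  {"slide": [0,0.13,0.001],"dr": [0,0,0],"fingers": 0.07},
])

```text
t: 2.28
eef_pos: [622.5, -90.3, 106.9]
tcp_rot: [-1.572, 0.005, -0.429]
ft_force: [-0.4, -0.8, 0.3]
opening: 0.737
```

Request:
drive_tool([
  {"slide": [0,0,0],"dr": [0,0,0],"fingers": 0.03},
  {"slide": [0,0,0],"dr": [0,0,0],"fingers": 0.03},
  {"slide": [0,0,0],"dr": [0,0,0],"fingers": 0.03},
  {"slide": [0,0,0],"dr": [0,0,0],"fingers": 0.03},
  {"slide": [0,0,0],"dr": [0,0,0],"fingers": 0.03},
])

```text
t: 2.7
eef_pos: [624.8, -92.1, 111.0]
tcp_rot: [-1.57, -0.002, -0.431]
ft_force: [-1.2, -0.6, 1.0]
opening: 0.443
```

Request:
drive_tool([
  {"slide": [0,0,0],"dr": [0,0,0],"fingers": 0.03},
  {"slide": [0,0,0],"dr": [0,0,0],"fingers": 0.03},
  {"slide": [0,0,0],"dr": [0,0,0],"fingers": 0.03},
])

```text
t: 2.95
eef_pos: [625.0, -92.3, 110.9]
tcp_rot: [-1.57, -0.002, -0.431]
ft_force: [-0.2, 0.3, 5.7]
opening: 0.437
```

```bash
python3 -c "
from h import *
goto((625,-95.5,240))
cv2.imwrite('pics/m2.png',cv2.resize(optics.read_camera('side')[130:310,330:530,::-1],None,fx=3,fy=3))
"
```

```text
t 2.95 pos [624.98 -92.28 110.86] rot [-1.57 -0.   -0.43] j [-0.25  0.61  1.65  0.    0.88 -1.39] F [-0.21  0.26  5.68] open 0.43665679532686363
slide mm [   1.61 -129.14   -2.85]
```

View pics/m2.png

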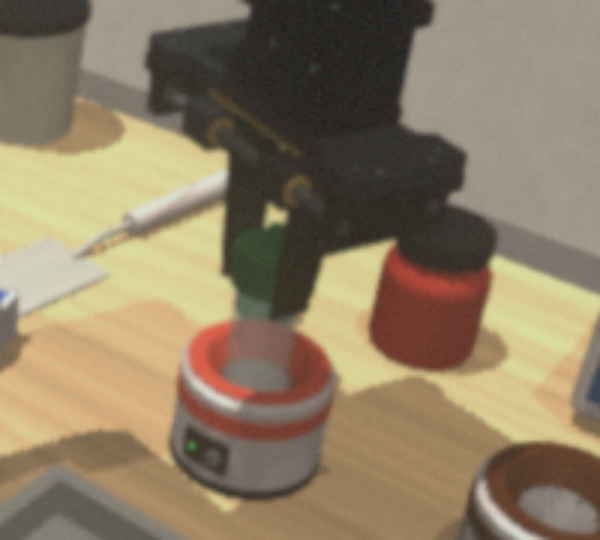

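Request:
drive_tool([
  {"slide": [0,-0.01,0],"dr": [0,0,0],"fingers": 0.03},
  {"slide": [0,-0.035,0],"dr": [0,0,0],"fingers": 0.03},
  {"slide": [0,-0.065,0],"dr": [0,0,0],"fingers": 0.03},
  {"slide": [0,-0.085,0],"dr": [0,0,0],"fingers": 0.03},
  {"slide": [0,-0.09,0],"dr": [0,0,0],"fingers": 0.03},
])

```text
t: 3.42
eef_pos: [625.5, -92.4, 203.9]
tcp_rot: [-1.57, -0.005, -0.431]
ft_force: [0.3, -0.8, -0.3]
opening: 0.438
```

Request:
drive_tool([
  {"slide": [-0.015,0,-0.009],"dr": [0,0,0],"fingers": 0.03},
  {"slide": [-0.04,0,-0.023],"dr": [0,0,0],"fingers": 0.03},
  {"slide": [-0.07,0,-0.041],"dr": [0,0,0],"fingers": 0.03},
  {"slide": [-0.1,0,-0.058],"dr": [0,0,0],"fingers": 0.03},
  {"slide": [-0.125,0,-0.073],"dr": [0,0,0],"fingers": 0.03},
])

```text
t: 3.83
eef_pos: [477.8, -105.9, 199.2]
tcp_rot: [-1.571, 0.002, -0.431]
ft_force: [-0.4, 0.3, -0.3]
opening: 0.436
```

Request:
drive_tool([
  {"slide": [-0.018,0,-0.01],"dr": [0,0,0],"fingers": 0.03},
  {"slide": [-0.028,0,-0.016],"dr": [0,0,0],"fingers": 0.03},
  {"slide": [-0.03,0,-0.017],"dr": [0,0,0],"fingers": 0.03},
  {"slide": [-0.03,0,-0.017],"dr": [0,0,0],"fingers": 0.03},
  {"slide": [-0.03,0,-0.017],"dr": [0,0,0],"fingers": 0.03},
])

```text
t: 4.25
eef_pos: [447.1, -109.3, 199.9]
tcp_rot: [-1.571, -0.001, -0.431]
ft_force: [0.6, 0.7, -1.6]
opening: 0.441
```

```bash
python3 -c "
from h import *
goto((446,-109,102))
cv2.imwrite('pics/m3.png',cv2.resize(optics.read_camera('side')[150:390,250:530,::-1],None,fx=2.5,fy=2.5))
"
```

```text
t 4.25 pos [ 447.09 -109.34  199.85] rot [-1.57 -0.   -0.43] j [-0.38  0.28  1.97  0.    0.9  -1.52] F [ 0.63  0.69 -1.61] open 0.44110199589649207
slide mm [-1.2  97.85 -0.17]
```

View pics/m3.png

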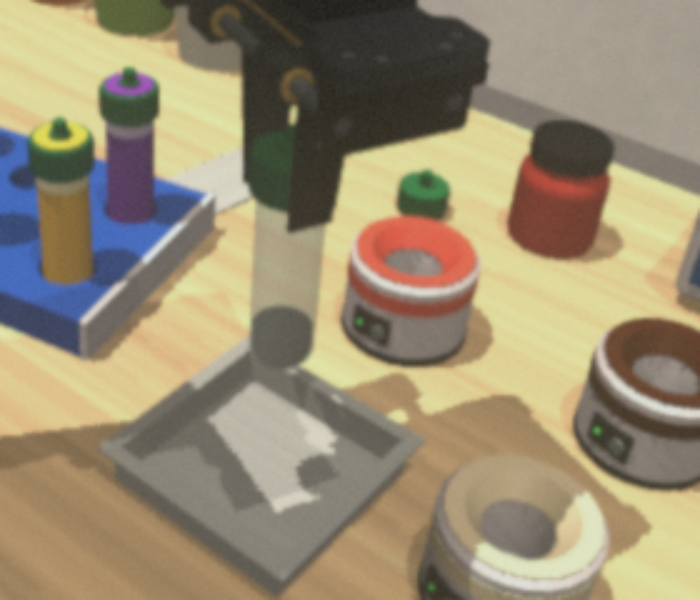

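Request:
drive_tool([
  {"slide": [0,0.02,0],"dr": [0,0,0],"fingers": 0.03},
  {"slide": [0,0.045,0],"dr": [0,0,0],"fingers": 0.03},
  {"slide": [0,0.068,0],"dr": [0,0,0],"fingers": 0.03},
  {"slide": [0,0.082,0],"dr": [0,0,0],"fingers": 0.03},
  {"slide": [0,0.089,0],"dr": [0,0,0],"fingers": 0.03},
])

```text
t: 4.72
eef_pos: [446.2, -108.9, 108.8]
tcp_rot: [-1.571, 0.003, -0.43]
ft_force: [0.4, 0.3, -0.9]
opening: 0.442
```

Request:
drive_tool([
  {"slide": [0,0.002,0],"dr": [0,0,0],"fingers": 0.03},
  {"slide": [0,0.003,0],"dr": [0,0,0],"fingers": 0.03},
  {"slide": [0,0.004,0],"dr": [0,0,0],"fingers": 0.03},
  {"slide": [0,0.005,0],"dr": [0,0,0],"fingers": 0.03},
  {"slide": [0,0.006,0],"dr": [0,0,0],"fingers": 0.03},
])

```text
t: 5.13
eef_pos: [446.4, -109.3, 105.4]
tcp_rot: [-1.571, -0.001, -0.431]
ft_force: [-0.2, -0.5, -1.0]
opening: 0.438
```

Request:
drive_tool([
  {"slide": [0,0.001,0],"dr": [0,0,0],"fingers": 0.03},
  {"slide": [0,0.002,0],"dr": [0,0,0],"fingers": 0.03},
  {"slide": [0,0.002,0],"dr": [0,0,0],"fingers": 0.03},
])

```text
t: 5.38
eef_pos: [446.0, -109.2, 102.9]
tcp_rot: [-1.571, -0.0, -0.431]
ft_force: [-0.4, -0.7, -1.8]
opening: 0.439
```

Request:
drive_tool([
  {"slide": [0,0.0005,0],"dr": [0,0,0],"fingers": 0.03},
  {"slide": [0,0.001,0],"dr": [0,0,0],"fingers": 0.03},
  {"slide": [0,0.001,0],"dr": [0,0,0],"fingers": 0.03},
])

```text
t: 5.63
eef_pos: [446.1, -109.2, 101.9]
tcp_rot: [-1.571, -0.0, -0.431]
ft_force: [0.1, -0.9, 0.8]
opening: 0.439
```

```bash
python3 -c "
from h import *
goto((446,-109,102))
cv2.imwrite('pics/m4.png',cv2.resize(optics.read_camera('side')[200:400,280:480,::-1],None,fx=3,fy=3))
"
```

```text
t 5.6333 pos [ 446.14 -109.23  101.93] rot [-1.57 -0.   -0.43] j [-0.38  0.43  2.07  0.    0.64 -1.52] F [ 0.14 -0.86  0.8 ] open 0.43872241095520104
slide mm [-0.22 -0.07  0.15]
```

View pics/m4.png

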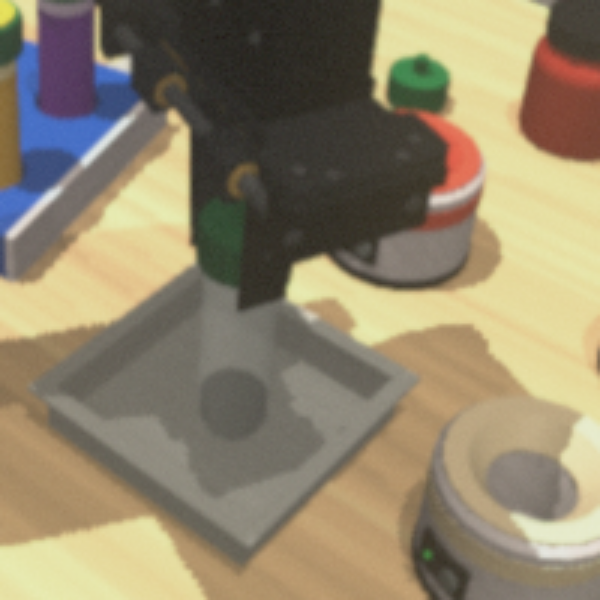

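Request:
drive_tool([
  {"slide": [0,0.0005,0],"dr": [0,0,0],"fingers": 0.03},
  {"slide": [0,0.001,0],"dr": [0,0,0],"fingers": 0.03},
  {"slide": [0,0.001,0],"dr": [0,0,0],"fingers": 0.03},
])

```text
t: 5.93
eef_pos: [446.9, -109.6, 101.8]
tcp_rot: [-1.571, -0.003, -0.431]
ft_force: [-0.4, 0.2, 14.1]
opening: 0.437
```

Request:
drive_tool([
  {"slide": [0,-0.001,0],"dr": [0,0,0],"fingers": 0.042},
  {"slide": [0,-0.001,0],"dr": [0,0,0],"fingers": 0.046},
  {"slide": [0,-0.001,0],"dr": [0,0,0],"fingers": 0.055},
  {"slide": [0,-0.001,0],"dr": [0,0,0],"fingers": 0.068},
  {"slide": [0,-0.001,0],"dr": [0,0,0],"fingers": 0.068},
])

```text
t: 6.35
eef_pos: [445.9, -109.1, 101.7]
tcp_rot: [-1.571, 0.0, -0.431]
ft_force: [0.3, -0.1, -0.5]
opening: 0.64
```

Request:
drive_tool([
  {"slide": [0,-0.015,0],"dr": [0,0,0],"fingers": 0.068},
  {"slide": [0,-0.05,0],"dr": [0,0,0],"fingers": 0.068},
  {"slide": [0,-0.09,0],"dr": [0,0,0],"fingers": 0.068},
  {"slide": [0,-0.12,0],"dr": [0,0,0],"fingers": 0.068},
  {"slide": [0,-0.138,0],"dr": [0,0,0],"fingers": 0.068},
])

```text
t: 6.77
eef_pos: [446.5, -109.3, 243.0]
tcp_rot: [-1.571, -0.004, -0.431]
ft_force: [0.3, -1.0, 0.6]
opening: 0.717
```

```bash
python3 -c "
from h import *
goto((532,292.5,240),(467,187,240),(449,275,240))
cv2.imwrite('pics/m5.png',cv2.resize(optics.read_camera('side')[150:400,230:530,::-1],None,fx=2.4,fy=2.4))
print(proj('side',(446,-109,143)))
"
```

```text
t 6.7667 pos [ 446.52 -109.33  243.  ] rot [-1.57 -0.   -0.43] j [-0.38  0.22  1.91  0.    1.01 -1.52] F [ 0.27 -0.97  0.65] open 0.7169556031175791
slide mm [-90.1    2.78 400.82]
slide mm [-105.12    2.7   277.82]
slide mm [-158.22    2.53  350.27]
[361.06 266.28]
```

View pics/m5.png

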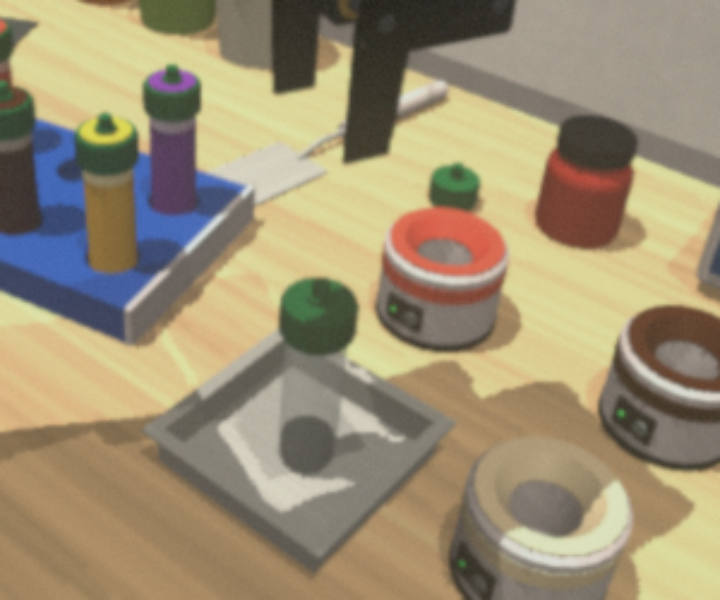

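Request:
drive_tool([
  {"slide": [-0.006,0,0.027],"dr": [0,0,0],"fingers": 0.064},
  {"slide": [-0.015,0,0.067],"dr": [0,0,0],"fingers": 0.064},
  {"slide": [-0.024,0,0.107],"dr": [0,0,0],"fingers": 0.064},
  {"slide": [-0.033,0,0.147],"dr": [0,0,0],"fingers": 0.064},
  {"slide": [-0.042,0,0.187],"dr": [0,0,0],"fingers": 0.064},
])

```text
t: 7.23
eef_pos: [485.8, 80.1, 239.4]
tcp_rot: [-1.571, 0.0, -0.431]
ft_force: [0.8, -0.2, 1.3]
opening: 0.673
```

Request:
drive_tool([
  {"slide": [-0.009,0,0.04],"dr": [0,0,0],"fingers": 0.064},
  {"slide": [-0.018,0,0.08],"dr": [0,0,0],"fingers": 0.064},
  {"slide": [-0.027,0,0.12],"dr": [0,0,0],"fingers": 0.064},
  {"slide": [-0.036,0,0.16],"dr": [0,0,0],"fingers": 0.064},
  {"slide": [-0.042,0,0.187],"dr": [0,0,0],"fingers": 0.064},
])

```text
t: 7.65
eef_pos: [525.8, 269.0, 239.0]
tcp_rot: [-1.571, 0.001, -0.429]
ft_force: [0.1, -1.0, 0.1]
opening: 0.674
```

Request:
drive_tool([
  {"slide": [-0.005,0,0.02],"dr": [0,0,0],"fingers": 0.064},
  {"slide": [-0.006,0,0.027],"dr": [0,0,0],"fingers": 0.064},
  {"slide": [-0.006,0,0.027],"dr": [0,0,0],"fingers": 0.064},
  {"slide": [-0.006,0,0.027],"dr": [0,0,0],"fingers": 0.064},
])

```text
t: 7.98
eef_pos: [531.4, 292.1, 239.2]
tcp_rot: [-1.572, 0.001, -0.431]
ft_force: [0.3, -1.3, -0.9]
opening: 0.673
```

```bash
python3 -c "
from h import *
goto((532,292.5,240))
cv2.imwrite('pics/m6.png',cv2.resize(optics.read_camera('side')[60:260,120:360,::-1],None,fx=3,fy=3))
print(proj('side',(532,292.5,150)))
"
```

```text
t 7.9833 pos [531.4  292.13 239.24] rot [-1.57  0.   -0.43] j [ 0.39  0.44  1.57 -0.    1.13 -0.75] F [ 0.27 -1.27 -0.85] open 0.6726890988368823
slide mm [ 0.39 -0.76  0.59]
[223.11 155.37]
```

View pics/m6.png

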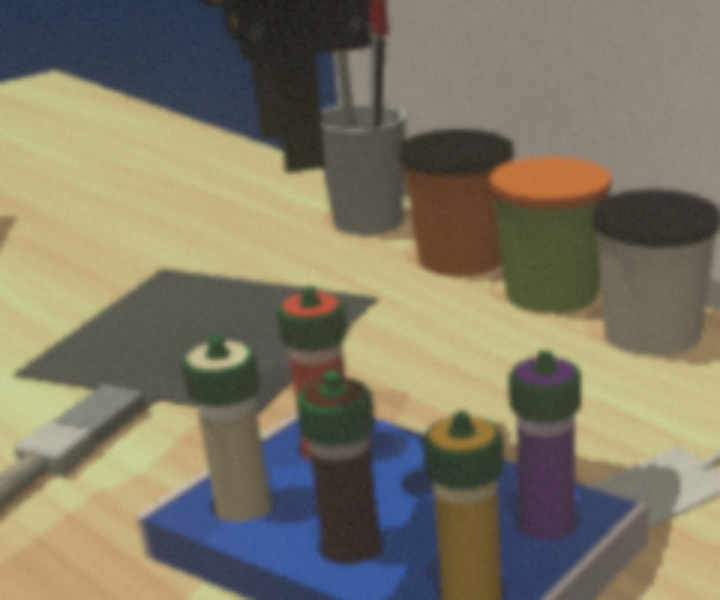

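Request:
drive_tool([
  {"slide": [0,0.03,0],"dr": [0,0,0],"fingers": 0.064},
  {"slide": [0,0.07,0],"dr": [0,0,0],"fingers": 0.064},
  {"slide": [0,0.105,0],"dr": [0,0,0],"fingers": 0.064},
  {"slide": [0,0.125,0],"dr": [0,0,0],"fingers": 0.064},
  {"slide": [0,0.131,0],"dr": [0,0,0],"fingers": 0.064},
])

```text
t: 8.45
eef_pos: [530.4, 290.7, 105.8]
tcp_rot: [-1.574, 0.003, -0.432]
ft_force: [-0.9, 0.0, -1.2]
opening: 0.675
```

Request:
drive_tool([
  {"slide": [0,0,0],"dr": [0,0,0],"fingers": 0.03},
  {"slide": [0,0,0],"dr": [0,0,0],"fingers": 0.03},
  {"slide": [0,0,0],"dr": [0,0,0],"fingers": 0.03},
  {"slide": [0,0,0],"dr": [0,0,0],"fingers": 0.03},
  {"slide": [0,0,0],"dr": [0,0,0],"fingers": 0.03},
])

```text
t: 8.87
eef_pos: [532.3, 292.9, 110.5]
tcp_rot: [-1.569, -0.002, -0.431]
ft_force: [-1.0, -1.2, 7.5]
opening: 0.438
```

Request:
drive_tool([
  {"slide": [0,0,0],"dr": [0,0,0],"fingers": 0.03},
  {"slide": [0,0,0],"dr": [0,0,0],"fingers": 0.03},
])

```text
t: 9.03
eef_pos: [532.3, 292.9, 110.5]
tcp_rot: [-1.569, -0.002, -0.431]
ft_force: [-1.0, -1.9, 7.4]
opening: 0.436
```

Request:
drive_tool([
  {"slide": [0,-0.01,0],"dr": [0,0,0],"fingers": 0.03},
  {"slide": [0,-0.03,0],"dr": [0,0,0],"fingers": 0.03},
  {"slide": [0,-0.06,0],"dr": [0,0,0],"fingers": 0.03},
  {"slide": [0,-0.095,0],"dr": [0,0,0],"fingers": 0.03},
  {"slide": [0,-0.13,0],"dr": [0,0,0],"fingers": 0.03},
])

```text
t: 9.45
eef_pos: [531.2, 292.7, 241.0]
tcp_rot: [-1.571, 0.0, -0.431]
ft_force: [1.0, 0.1, -0.8]
opening: 0.436
```

Request:
drive_tool([
  {"slide": [0,-0.025,0],"dr": [0,0,0],"fingers": 0.03},
  {"slide": [0,-0.038,0],"dr": [0,0,0],"fingers": 0.03},
  {"slide": [0,-0.042,0],"dr": [0,0,0],"fingers": 0.03},
  {"slide": [0,-0.042,0],"dr": [0,0,0],"fingers": 0.03},
])

```text
t: 9.78
eef_pos: [531.6, 292.8, 282.2]
tcp_rot: [-1.569, -0.001, -0.431]
ft_force: [0.4, 0.5, -1.7]
opening: 0.439
```

```bash
python3 -c "
from h import *
goto((626,-96,270))
cv2.imwrite('pics/m7.png',cv2.resize(optics.read_camera('side')[20:220,120:360,::-1],None,fx=3,fy=3))
"
```

```text
t 9.7833 pos [531.65 292.84 282.19] rot [-1.57 -0.   -0.43] j [ 0.39  0.41  1.52  0.    1.22 -0.75] F [ 0.4   0.46 -1.68] open 0.4391610672822456
slide mm [ 248.06   12.03 -313.96]
```

View pics/m7.png

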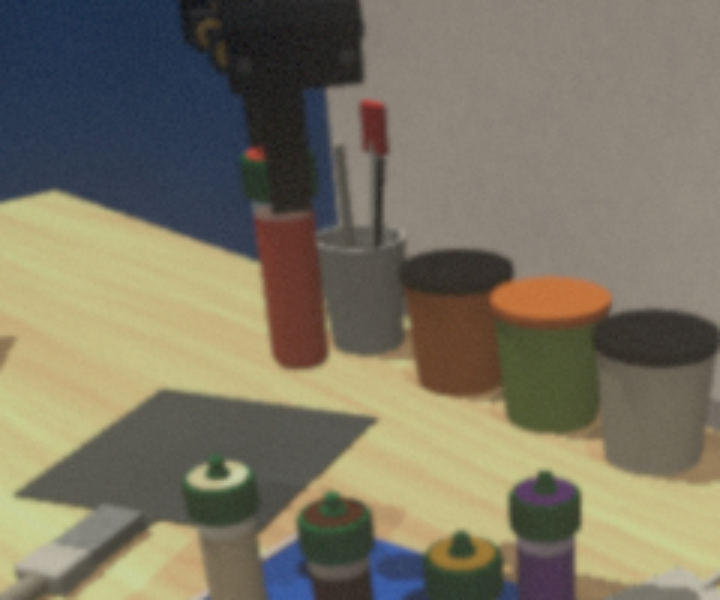

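Request:
drive_tool([
  {"slide": [0.012,0,-0.016],"dr": [0,0,0],"fingers": 0.03},
  {"slide": [0.032,0,-0.041],"dr": [0,0,0],"fingers": 0.03},
  {"slide": [0.056,0,-0.071],"dr": [0,0,0],"fingers": 0.03},
  {"slide": [0.08,0,-0.102],"dr": [0,0,0],"fingers": 0.03},
  {"slide": [0.104,0,-0.132],"dr": [0,0,0],"fingers": 0.03},
])

```text
t: 10.25
eef_pos: [570.6, 127.8, 279.3]
tcp_rot: [-1.572, 0.002, -0.43]
ft_force: [1.3, 0.8, -1.0]
opening: 0.438
```

Request:
drive_tool([
  {"slide": [0.024,0,-0.03],"dr": [0,0,0],"fingers": 0.03},
  {"slide": [0.048,0,-0.061],"dr": [0,0,0],"fingers": 0.03},
  {"slide": [0.072,0,-0.091],"dr": [0,0,0],"fingers": 0.03},
  {"slide": [0.096,0.003,-0.122],"dr": [0,0,0],"fingers": 0.03},
  {"slide": [0.116,0.006,-0.147],"dr": [0,0,0],"fingers": 0.03},
])

```text
t: 10.67
eef_pos: [614.8, -55.2, 273.2]
tcp_rot: [-1.571, 0.002, -0.432]
ft_force: [0.1, 1.3, -0.7]
opening: 0.435
```

Request:
drive_tool([
  {"slide": [0.016,0.003,-0.02],"dr": [0,0,0],"fingers": 0.03},
  {"slide": [0.024,0.006,-0.031],"dr": [0,0,0],"fingers": 0.03},
  {"slide": [0.028,0.006,-0.035],"dr": [0,0,0],"fingers": 0.03},
  {"slide": [0.028,0.006,-0.035],"dr": [0,0,0],"fingers": 0.03},
  {"slide": [0.028,0.006,-0.035],"dr": [0,0,0],"fingers": 0.03},
])

```text
t: 11.08
eef_pos: [625.7, -95.0, 268.5]
tcp_rot: [-1.571, 0.001, -0.43]
ft_force: [0.4, 0.8, -1.3]
opening: 0.438
```

```bash
python3 -c "
from h import *
goto((626,-96,190),(626,-96,112))
"
```

```text
t 11.0833 pos [625.68 -94.98 268.49] rot [-1.57  0.   -0.43] j [-0.26  0.46  1.47  0.    1.22 -1.4 ] F [ 0.44  0.75 -1.35] open 0.43813734197818677
slide mm [ 0.79 78.48 -0.81]
slide mm [  0.86 156.48  -0.83]
```

```bash
python3 -c "
from h import *
im=optics.read_camera('side')[:,:,::-1].copy();cv2.imwrite('pics/s8.png',im)
b=cv2.resize(im,None,fx=4,fy=4,interpolation=cv2.INTER_CUBIC);h=cv2.cvtColor(b,cv2.COLOR_BGR2HSV)
H,S,V=cv2.split(h)
m=(((H<10)|(H>174))&(S>130)&(V>90)).astype(np.uint8)*255
k=np.zeros_like(m);k[215*4:278*4,380*4:450*4]=255;m&=k
cs=sorted(cv2.findContours(m,cv2.RETR_EXTERNAL,cv2.CHAIN_APPROX_NONE)[0],key=cv2.contourArea)[-2:]
for c in cs:
  e=cv2.fitEllipse(cv2.convexHull(c));print((np.array(e[0])+.5)/4-.5,np.array(e[1])/4,cv2.contourArea(c)/16)
  cen=(np.array(e[0])+.5)/4-.5;print(plane('side',cen,66));cv2.ellipse(b,e,(255,0,255),1)
print(tri((370.6,196),cen))
p=proj('side',(626,-96,66));print(p);cv2.circle(b,tuple(int(v*4+2) for v in p),4,(0,255,0),-1)
cv2.imwrite('pics/m8.png',b[130*4:275*4,350*4:500*4])
"
```

```text
[414.08 261.21] [28.39 49.82] 176.84375
[ 595.85 -109.86   66.  ]
[416.03 249.78] [27.46 46.8 ] 982.0
[625.4  -95.42  66.  ]
(array([625.76, -95.77,  66.05]), np.float64(0.9913622316186155))
[416.51 249.76]
```

View pics/m8.png

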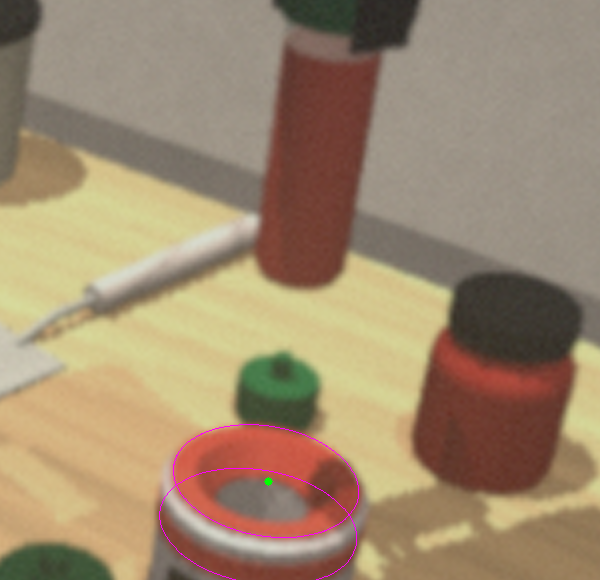

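```bash
python3 -c "
from h import *
for z in (168,173,220,255): print(z,(proj('side',(625.7,-95,z))-[350,130])*4)
"
```

```text
168 [299.26 267.95]
173 [301.14 256.71]
220 [319.42 146.47]
255 [333.79  58.62]
```

Request:
drive_tool([
  {"slide": [0,0.012,-0.001],"dr": [0,0,0],"fingers": 0.03},
  {"slide": [0,0.033,-0.001],"dr": [0,0,0],"fingers": 0.03},
  {"slide": [0,0.055,-0.001],"dr": [0,0,0],"fingers": 0.03},
  {"slide": [0,0.071,-0.001],"dr": [0,0,0],"fingers": 0.03},
  {"slide": [0,0.08,-0.001],"dr": [0,0,0],"fingers": 0.03},
])

```text
t: 11.55
eef_pos: [624.8, -95.3, 187.3]
tcp_rot: [-1.571, 0.002, -0.429]
ft_force: [0.4, -0.3, -1.1]
opening: 0.435
```

Request:
drive_tool([
  {"slide": [0,0.006,0],"dr": [0,0,0],"fingers": 0.03},
  {"slide": [0,0.012,0],"dr": [0,0,0],"fingers": 0.03},
  {"slide": [0,0.018,0],"dr": [0,0,0],"fingers": 0.03},
  {"slide": [0,0.024,0],"dr": [0,0,0],"fingers": 0.03},
  {"slide": [0,0.03,0],"dr": [0,0,0],"fingers": 0.03},
])

```text
t: 11.97
eef_pos: [625.7, -97.0, 158.8]
tcp_rot: [-1.571, -0.001, -0.431]
ft_force: [0.4, 0.3, -2.1]
opening: 0.441
```

```bash
python3 -c "
from h import *
goto((625.7,-95.7,112))
"
```

```text
t 11.9667 pos [625.69 -96.97 158.84] rot [-1.57 -0.   -0.43] j [-0.26  0.56  1.6   0.    0.98 -1.4 ] F [ 0.43  0.28 -2.14] open 0.441014466258079
slide mm [-0.56 46.84  1.15]
```

Foot is at about 58 mm, no contact. I nudge y by +1 mm and go on down slowly.

Request:
drive_tool([
  {"slide": [0,0.002,0.001],"dr": [0,0,0],"fingers": 0.03},
  {"slide": [0,0.006,0.001],"dr": [0,0,0],"fingers": 0.03},
  {"slide": [0,0.01,0.001],"dr": [0,0,0],"fingers": 0.03},
  {"slide": [0,0.014,0.001],"dr": [0,0,0],"fingers": 0.03},
  {"slide": [0,0.018,0.001],"dr": [0,0,0],"fingers": 0.03},
])

```text
t: 12.38
eef_pos: [625.9, -96.1, 140.5]
tcp_rot: [-1.571, -0.0, -0.431]
ft_force: [0.0, -0.2, -1.0]
opening: 0.435
```

Request:
drive_tool([
  {"slide": [0,0.004,0],"dr": [0,0,0],"fingers": 0.03},
  {"slide": [0,0.008,0],"dr": [0,0,0],"fingers": 0.03},
  {"slide": [0,0.012,0],"dr": [0,0,0],"fingers": 0.03},
  {"slide": [0,0.016,0],"dr": [0,0,0],"fingers": 0.03},
  {"slide": [0,0.02,0],"dr": [0,0,0],"fingers": 0.03},
])

```text
t: 12.8
eef_pos: [625.9, -96.1, 120.4]
tcp_rot: [-1.571, 0.0, -0.431]
ft_force: [0.7, 0.7, -0.8]
opening: 0.436
```

Request:
drive_tool([
  {"slide": [0,0.002,0],"dr": [0,0,0],"fingers": 0.03},
  {"slide": [0,0.004,0],"dr": [0,0,0],"fingers": 0.03},
  {"slide": [0,0.006,0],"dr": [0,0,0],"fingers": 0.03},
  {"slide": [0,0.007,0],"dr": [0,0,0],"fingers": 0.03},
])

```text
t: 13.13
eef_pos: [625.9, -96.1, 113.6]
tcp_rot: [-1.571, 0.0, -0.431]
ft_force: [1.2, 0.6, -0.5]
opening: 0.439
```

Request:
drive_tool([
  {"slide": [0,0.0005,0],"dr": [0,0,0],"fingers": 0.03},
  {"slide": [0,0.001,0],"dr": [0,0,0],"fingers": 0.03},
  {"slide": [0,0.001,0],"dr": [0,0,0],"fingers": 0.03},
])

```text
t: 13.38
eef_pos: [625.9, -96.1, 112.9]
tcp_rot: [-1.571, -0.0, -0.431]
ft_force: [-0.5, -0.1, -0.9]
opening: 0.437
```

Request:
drive_tool([
  {"slide": [0,0.0005,0],"dr": [0,0,0],"fingers": 0.03},
  {"slide": [0,0.001,0],"dr": [0,0,0],"fingers": 0.03},
  {"slide": [0,0.001,0],"dr": [0,0,0],"fingers": 0.03},
])

```text
t: 13.63
eef_pos: [626.2, -96.2, 112.5]
tcp_rot: [-1.571, -0.001, -0.431]
ft_force: [-0.6, 0.8, 5.1]
opening: 0.438
```

Request:
drive_tool([
  {"slide": [0,0.0005,0],"dr": [0,0,0],"fingers": 0.03},
  {"slide": [0,0.001,0],"dr": [0,0,0],"fingers": 0.03},
  {"slide": [0,0.001,0],"dr": [0,0,0],"fingers": 0.03},
])

```text
t: 13.88
eef_pos: [626.6, -96.4, 112.4]
tcp_rot: [-1.57, -0.003, -0.431]
ft_force: [-2.7, -0.8, 11.5]
opening: 0.439
```

Firm floor contact at the expected height. Release and retreat.

Request:
drive_tool([
  {"slide": [0,-0.001,0],"dr": [0,0,0],"fingers": 0.044},
  {"slide": [0,-0.001,0],"dr": [0,0,0],"fingers": 0.05},
  {"slide": [0,-0.001,0],"dr": [0,0,0],"fingers": 0.064},
  {"slide": [0,-0.001,0],"dr": [0,0,0],"fingers": 0.064},
  {"slide": [0,-0.001,0],"dr": [0,0,0],"fingers": 0.064},
])

```text
t: 14.3
eef_pos: [625.8, -96.1, 111.6]
tcp_rot: [-1.571, 0.0, -0.431]
ft_force: [0.8, -0.8, -0.2]
opening: 0.653
```

Request:
drive_tool([
  {"slide": [0,-0.015,0],"dr": [0,0,0],"fingers": 0.064},
  {"slide": [0,-0.05,0],"dr": [0,0,0],"fingers": 0.064},
  {"slide": [0,-0.09,0],"dr": [0,0,0],"fingers": 0.064},
  {"slide": [0,-0.115,0],"dr": [0,0,0],"fingers": 0.064},
  {"slide": [0,-0.127,0],"dr": [0,0,0],"fingers": 0.064},
])

```text
t: 14.72
eef_pos: [626.8, -96.3, 242.8]
tcp_rot: [-1.57, -0.005, -0.431]
ft_force: [0.9, -0.0, 0.2]
opening: 0.672
```

```bash
python3 -c "
from h import *
goto((467,187,240))
im=optics.read_camera('side')[:,:,::-1].copy()
print((proj('side',(625.7,-95.7,152))-[330,160])*3)
cv2.imwrite('pics/m9.png',cv2.resize(im[160:360,330:560],None,fx=3,fy=3))
"
```

```text
t 14.7167 pos [626.79 -96.26 242.77] rot [-1.57 -0.   -0.43] j [-0.26  0.48  1.5   0.    1.16 -1.4 ] F [ 0.87 -0.03  0.21] open 0.6715014352616571
slide mm [-263.46    1.69  190.68]
[281.16 137.93]
```

View pics/m9.png

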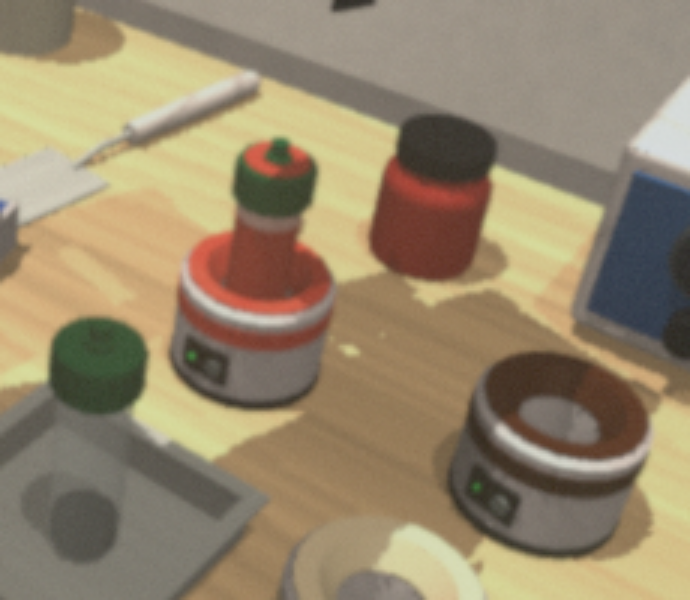

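Request:
drive_tool([
  {"slide": [-0.022,0,0.016],"dr": [0,0,0],"fingers": 0.064},
  {"slide": [-0.054,0,0.039],"dr": [0,0,0],"fingers": 0.064},
  {"slide": [-0.087,0,0.063],"dr": [0,0,0],"fingers": 0.064},
  {"slide": [-0.12,0,0.087],"dr": [0,0,0],"fingers": 0.064},
  {"slide": [-0.153,0,0.111],"dr": [0,0,0],"fingers": 0.064},
])

```text
t: 15.18
eef_pos: [531.7, 69.9, 237.8]
tcp_rot: [-1.571, 0.001, -0.431]
ft_force: [0.6, 0.3, 0.5]
opening: 0.674
```

Request:
drive_tool([
  {"slide": [-0.033,0,0.024],"dr": [0,0,0],"fingers": 0.064},
  {"slide": [-0.065,0,0.047],"dr": [0,0,0],"fingers": 0.064},
  {"slide": [-0.09,0,0.065],"dr": [0,0,0],"fingers": 0.064},
  {"slide": [-0.105,0,0.076],"dr": [0,0,0],"fingers": 0.064},
  {"slide": [-0.109,0,0.079],"dr": [0,0,0],"fingers": 0.064},
])

```text
t: 15.6
eef_pos: [465.4, 188.0, 238.2]
tcp_rot: [-1.571, 0.001, -0.428]
ft_force: [0.1, 0.7, -0.1]
opening: 0.673
```

Request:
drive_tool([
  {"slide": [0,0,0],"dr": [0,0,0],"fingers": 0.064},
  {"slide": [0,0,0],"dr": [0,0,0],"fingers": 0.064},
])

```text
t: 15.77
eef_pos: [467.4, 185.6, 238.4]
tcp_rot: [-1.571, 0.0, -0.43]
ft_force: [-1.2, 0.6, -0.6]
opening: 0.671
```

```bash
python3 -c "
from h import *
goto((467,187,240),(467,187,109))
im=optics.read_camera('side')[:,:,::-1].copy()
print((proj('side',(467,187,150))-[150,100])*3,(proj('side',env.state()['eef_pos'])-[150,100])*3)
cv2.imwrite('pics/m10.png',cv2.resize(im[100:290,150:360],None,fx=3,fy=3))
"
```

```text
t 15.7667 pos [467.42 185.59 238.4 ] rot [-1.57  0.   -0.43] j [ 0.25  0.29  1.82 -0.    1.03 -0.89] F [-1.23  0.57 -0.56] open 0.6708116401376162
slide mm [-0.97 -1.6   1.11]
slide mm [ -0.94 129.4    1.16]
[242.35 252.58] [228.37 105.2 ]
```

View pics/m10.png

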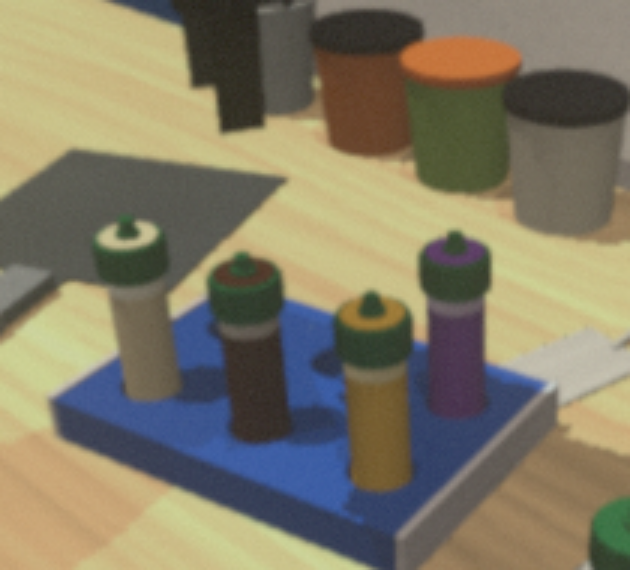

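Request:
drive_tool([
  {"slide": [-0.001,0.03,0.001],"dr": [0,0,0],"fingers": 0.064},
  {"slide": [-0.001,0.07,0.001],"dr": [0,0,0],"fingers": 0.064},
  {"slide": [-0.001,0.105,0.001],"dr": [0,0,0],"fingers": 0.064},
  {"slide": [-0.001,0.124,0.001],"dr": [0,0,0],"fingers": 0.064},
  {"slide": [-0.001,0.129,0.001],"dr": [0,0,0],"fingers": 0.064},
])

```text
t: 16.23
eef_pos: [465.9, 185.8, 106.7]
tcp_rot: [-1.574, 0.004, -0.433]
ft_force: [-0.2, 0.8, 0.3]
opening: 0.672
```

Request:
drive_tool([
  {"slide": [0,0,0],"dr": [0,0,0],"fingers": 0.03},
  {"slide": [0,0,0],"dr": [0,0,0],"fingers": 0.03},
  {"slide": [0,0,0],"dr": [0,0,0],"fingers": 0.03},
  {"slide": [0,0,0],"dr": [0,0,0],"fingers": 0.03},
  {"slide": [0,0,0],"dr": [0,0,0],"fingers": 0.03},
])

```text
t: 16.65
eef_pos: [467.3, 187.3, 111.1]
tcp_rot: [-1.569, -0.002, -0.431]
ft_force: [0.4, -0.4, 6.5]
opening: 0.434
```

Request:
drive_tool([
  {"slide": [0,0,0],"dr": [0,0,0],"fingers": 0.03},
  {"slide": [0,0,0],"dr": [0,0,0],"fingers": 0.03},
])

```text
t: 16.82
eef_pos: [467.3, 187.4, 111.1]
tcp_rot: [-1.569, -0.002, -0.431]
ft_force: [0.2, -1.2, 7.5]
opening: 0.435
```

Request:
drive_tool([
  {"slide": [0,-0.01,0],"dr": [0,0,0],"fingers": 0.03},
  {"slide": [0,-0.03,0],"dr": [0,0,0],"fingers": 0.03},
  {"slide": [0,-0.06,0],"dr": [0,0,0],"fingers": 0.03},
  {"slide": [0,-0.095,0],"dr": [0,0,0],"fingers": 0.03},
  {"slide": [0,-0.13,0],"dr": [0,0,0],"fingers": 0.03},
])

```text
t: 17.23
eef_pos: [466.1, 187.2, 242.0]
tcp_rot: [-1.571, 0.0, -0.431]
ft_force: [1.5, 0.7, -0.8]
opening: 0.437
```

Request:
drive_tool([
  {"slide": [0,-0.025,0],"dr": [0,0,0],"fingers": 0.03},
  {"slide": [0,-0.038,0],"dr": [0,0,0],"fingers": 0.03},
  {"slide": [0,-0.042,0],"dr": [0,0,0],"fingers": 0.03},
  {"slide": [0,-0.042,0],"dr": [0,0,0],"fingers": 0.03},
])

```text
t: 17.57
eef_pos: [466.6, 187.4, 283.0]
tcp_rot: [-1.569, -0.002, -0.431]
ft_force: [-1.3, -0.4, -2.5]
opening: 0.438
```

```bash
python3 -c "
from h import *
goto((634,-271.3,275))
im=optics.read_camera('side')[:,:,::-1].copy();cv2.imwrite('pics/s11.png',im)
print(proj('side',(634,-271.3,66)),proj('side',(465.8,-257,66)))
b=cv2.resize(im,None,fx=4,fy=4,interpolation=cv2.INTER_CUBIC)
cv2.imwrite('pics/m11.png',cv2.resize(im,(800,600)))
cv2.imwrite('pics/m12.png',b[270*4:415*4,400*4:560*4])
"
```

```text
t 17.5667 pos [466.57 187.35 283.04] rot [-1.57 -0.   -0.43] j [ 0.25  0.25  1.76  0.    1.14 -0.89] F [-1.27 -0.39 -2.47] open 0.4381203773988044
slide mm [ 343.59    8.07 -346.9 ]
[518.22 293.92] [458.06 354.78]
```

View pics/m11.png

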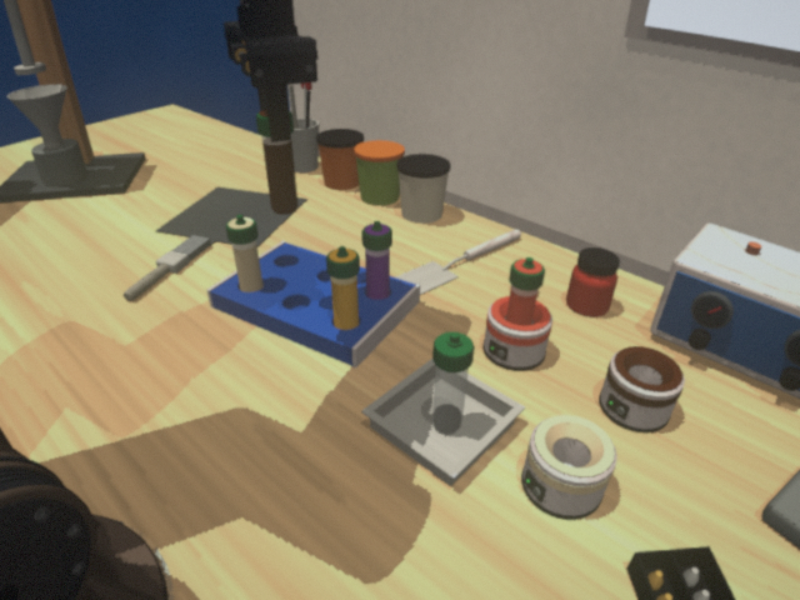

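View pics/m12.png

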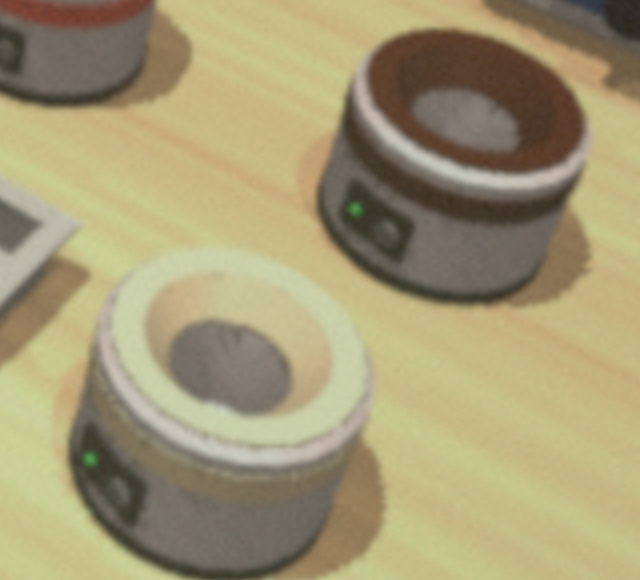

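```bash
python3 -c "
from h import *
b=cv2.resize(cv2.imread('pics/s11.png'),None,fx=4,fy=4,interpolation=cv2.INTER_CUBIC);h=cv2.cvtColor(b,cv2.COLOR_BGR2HSV)
H,S,V=cv2.split(h)
for n,cc in (('brown',(518,292)),('cream',(459,352))):
  print(n,h[cc[1]*4-60:cc[1]*4+100:12,cc[0]*4].tolist())
m=((H<16)&(S>100)&(V<115)).astype(np.uint8)*255
k=np.zeros_like(m);k[276*4:316*4,485*4:550*4]=255;m&=k
c=max(cv2.findContours(m,cv2.RETR_EXTERNAL,cv2.CHAIN_APPROX_NONE)[0],key=cv2.contourArea)
e=cv2.fitEllipse(cv2.convexHull(c));cen=(np.array(e[0])+.5)/4-.5
print(cen,np.array(e[1])/4,plane('side',cen,66),tri((452.81,190.55),cen))
# expected ellipse centre of a 78mm circle
a=np.linspace(0,6.28,60,endpoint=False)
for X in((634,-271.3,66),(465.8,-257,66)):
  P=np.array([proj('side',(X[0]+39*np.cos(t),X[1]+39*np.sin(t),66)) for t in a],np.float32);print(cv2.fitEllipse(P))
  P=np.array([proj('top',(X[0]+39*np.cos(t),X[1]+39*np.sin(t),66)) for t in a],np.float32);print(cv2.fitEllipse(P),proj('top',X))
"
```

```text
brown [[22, 91, 191], [11, 136, 94], [12, 122, 92], [12, 123, 89], [11, 120, 89], [13, 94, 87], [12, 33, 130], [15, 31, 133], [16, 32, 134], [18, 30, 128], [12, 76, 108], [11, 132, 91], [30, 15, 181], [24, 16, 158]]
cream [[35, 50, 208], [29, 57, 201], [28, 60, 203], [27, 61, 198], [25, 64, 202], [19, 43, 131], [19, 33, 122], [17, 30, 134], [18, 35, 132], [14, 36, 135], [15, 36, 129], [15, 34, 121], [33, 33, 160], [36, 49, 208]]
[518.53 294.65] [30.89 54.88] [ 632.69 -272.29   66.  ] (array([ 634.32, -272.21,   64.88]), np.float64(0.40682606620032463))
((518.4690551757812, 294.72100830078125), (31.35596466064453, 55.05569839477539), 109.41304016113281)
((452.47686767578125, 190.70635986328125), (35.95016860961914, 36.82401657104492), 130.5695037841797) [452.48 190.66]
((458.2752685546875, 356.0427551269531), (44.81886672973633, 63.769622802734375), 111.10641479492188)
((449.3406677246094, 270.1096496582031), (36.62113571166992, 37.525611877441406), 145.06173706054688) [449.35 270.05]
```

Request:
drive_tool([
  {"slide": [0.014,0,-0.014],"dr": [0,0,0],"fingers": 0.03},
  {"slide": [0.036,0,-0.036],"dr": [0,0,0],"fingers": 0.03},
  {"slide": [0.063,0,-0.064],"dr": [0,0,0],"fingers": 0.03},
  {"slide": [0.091,0,-0.092],"dr": [0,0,0],"fingers": 0.03},
  {"slide": [0.119,0,-0.12],"dr": [0,0,0],"fingers": 0.03},
])

```text
t: 18.03
eef_pos: [524.4, 27.1, 280.4]
tcp_rot: [-1.572, 0.002, -0.43]
ft_force: [1.4, -0.6, -0.5]
opening: 0.435
```

Request:
drive_tool([
  {"slide": [0.028,0,-0.028],"dr": [0,0,0],"fingers": 0.03},
  {"slide": [0.056,0,-0.057],"dr": [0,0,0],"fingers": 0.03},
  {"slide": [0.084,0,-0.085],"dr": [0,0,0],"fingers": 0.03},
  {"slide": [0.112,0,-0.113],"dr": [0,0,0],"fingers": 0.03},
  {"slide": [0.14,0,-0.141],"dr": [0,0,0],"fingers": 0.03},
])

```text
t: 18.45
eef_pos: [592.9, -159.9, 280.0]
tcp_rot: [-1.571, 0.003, -0.431]
ft_force: [0.6, 1.1, -1.4]
opening: 0.437
```

Request:
drive_tool([
  {"slide": [0.026,0,-0.027],"dr": [0,0,0],"fingers": 0.03},
  {"slide": [0.05,0,-0.051],"dr": [0,0,0],"fingers": 0.03},
  {"slide": [0.07,0,-0.071],"dr": [0,0,0],"fingers": 0.03},
  {"slide": [0.081,0,-0.082],"dr": [0,0,0],"fingers": 0.03},
  {"slide": [0.085,0,-0.086],"dr": [0,0,0],"fingers": 0.03},
])

```text
t: 18.87
eef_pos: [634.2, -274.0, 279.0]
tcp_rot: [-1.571, 0.003, -0.433]
ft_force: [0.8, 0.4, -1.8]
opening: 0.435
```

Request:
drive_tool([
  {"slide": [0,0,0],"dr": [0,0,0],"fingers": 0.03},
  {"slide": [0,0,0],"dr": [0,0,0],"fingers": 0.03},
  {"slide": [0,0,0],"dr": [0,0,0],"fingers": 0.03},
])

```text
t: 19.12
eef_pos: [634.1, -270.3, 281.6]
tcp_rot: [-1.57, 0.001, -0.43]
ft_force: [0.4, -0.3, -1.8]
opening: 0.434
```

```bash
python3 -c "
from h import *
goto((634,-271.5,190))
im=optics.read_camera('side')[:,:,::-1].copy();cv2.imwrite('pics/s13.png',im)
p=env.state()['eef_pos']
for d in (100.5,95,40): print(d,proj('side',p-[0,0,d])*3-np.array([430,150])*3)
cv2.imwrite('pics/m13.png',cv2.resize(im[150:340,430:630],None,fx=3,fy=3))
"
```

```text
t 19.1167 pos [ 634.11 -270.33  281.58] rot [-1.57  0.   -0.43] j [-0.5   0.54  1.29  0.    1.31 -1.64] F [ 0.42 -0.32 -1.82] open 0.4341679237782695
slide mm [ 0.46 91.58 -1.14]
100.5 [331.95 240.44]
95 [335.55 230.31]
40 [373.23 122.94]
```

View pics/m13.png

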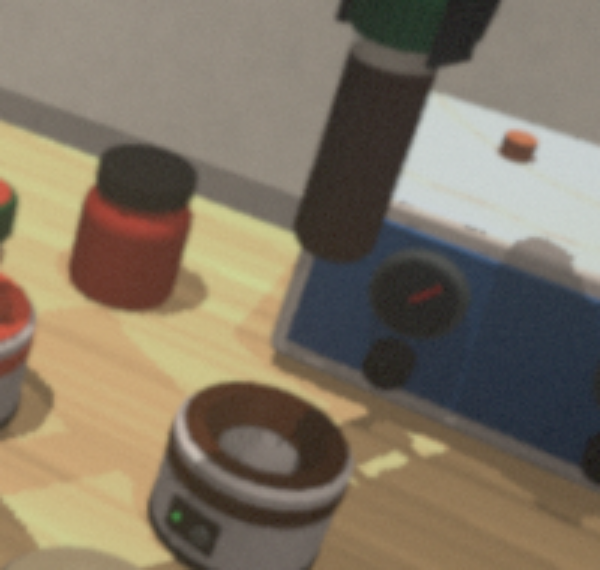

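Request:
drive_tool([
  {"slide": [0,0.012,-0.001],"dr": [0,0,0],"fingers": 0.03},
  {"slide": [0,0.035,-0.001],"dr": [0,0,0],"fingers": 0.03},
  {"slide": [0,0.06,-0.001],"dr": [0,0,0],"fingers": 0.03},
  {"slide": [0,0.08,-0.001],"dr": [0,0,0],"fingers": 0.03},
  {"slide": [0,0.09,-0.001],"dr": [0,0,0],"fingers": 0.03},
])

```text
t: 19.58
eef_pos: [633.1, -271.1, 189.6]
tcp_rot: [-1.57, 0.003, -0.43]
ft_force: [-0.8, -0.2, -1.6]
opening: 0.435
```

Request:
drive_tool([
  {"slide": [0,0.007,0],"dr": [0,0,0],"fingers": 0.03},
  {"slide": [0,0.014,0],"dr": [0,0,0],"fingers": 0.03},
  {"slide": [0,0.021,0],"dr": [0,0,0],"fingers": 0.03},
  {"slide": [0,0.028,0],"dr": [0,0,0],"fingers": 0.03},
  {"slide": [0,0.032,0],"dr": [0,0,0],"fingers": 0.03},
])

```text
t: 20.0
eef_pos: [634.0, -272.5, 159.4]
tcp_rot: [-1.571, -0.0, -0.431]
ft_force: [-0.2, 0.5, -2.7]
opening: 0.439
```

```bash
python3 -c "
from h import *
goto((634,-271.5,112))
"
```

```text
t 20.0 pos [ 633.96 -272.5   159.45] rot [-1.57 -0.   -0.43] j [-0.5   0.64  1.44  0.    1.06 -1.64] F [-0.23  0.48 -2.66] open 0.4385708331619743
slide mm [-0.39 47.45  0.92]
```

Request:
drive_tool([
  {"slide": [0,0.002,0.001],"dr": [0,0,0],"fingers": 0.03},
  {"slide": [0,0.006,0.001],"dr": [0,0,0],"fingers": 0.03},
  {"slide": [0,0.01,0.001],"dr": [0,0,0],"fingers": 0.03},
  {"slide": [0,0.014,0.001],"dr": [0,0,0],"fingers": 0.03},
  {"slide": [0,0.018,0.001],"dr": [0,0,0],"fingers": 0.03},
])

```text
t: 20.42
eef_pos: [634.4, -271.7, 141.5]
tcp_rot: [-1.571, -0.0, -0.431]
ft_force: [0.1, 0.2, -2.7]
opening: 0.435
```

Request:
drive_tool([
  {"slide": [0,0.004,0],"dr": [0,0,0],"fingers": 0.03},
  {"slide": [0,0.008,0],"dr": [0,0,0],"fingers": 0.03},
  {"slide": [0,0.012,0],"dr": [0,0,0],"fingers": 0.03},
  {"slide": [0,0.016,0],"dr": [0,0,0],"fingers": 0.03},
  {"slide": [0,0.02,0],"dr": [0,0,0],"fingers": 0.03},
])

```text
t: 20.83
eef_pos: [634.3, -271.6, 121.4]
tcp_rot: [-1.571, 0.0, -0.431]
ft_force: [-0.2, 0.3, -1.3]
opening: 0.439
```

Request:
drive_tool([
  {"slide": [0,0.002,0],"dr": [0,0,0],"fingers": 0.03},
  {"slide": [0,0.004,0],"dr": [0,0,0],"fingers": 0.03},
  {"slide": [0,0.006,0],"dr": [0,0,0],"fingers": 0.03},
  {"slide": [0,0.006,0],"dr": [0,0,0],"fingers": 0.03},
])

```text
t: 21.17
eef_pos: [634.3, -271.6, 115.5]
tcp_rot: [-1.571, 0.0, -0.431]
ft_force: [-0.8, 0.3, -2.2]
opening: 0.434
```

Request:
drive_tool([
  {"slide": [0,0.0005,0],"dr": [0,0,0],"fingers": 0.03},
  {"slide": [0,0.001,0],"dr": [0,0,0],"fingers": 0.03},
  {"slide": [0,0.001,0],"dr": [0,0,0],"fingers": 0.03},
])

```text
t: 21.42
eef_pos: [634.4, -271.7, 114.9]
tcp_rot: [-1.571, -0.0, -0.431]
ft_force: [-0.1, -0.5, -1.5]
opening: 0.437
```

Request:
drive_tool([
  {"slide": [0,0.0005,0],"dr": [0,0,0],"fingers": 0.03},
  {"slide": [0,0.001,0],"dr": [0,0,0],"fingers": 0.03},
  {"slide": [0,0.0015,0],"dr": [0,0,0],"fingers": 0.03},
  {"slide": [0,0.0015,0],"dr": [0,0,0],"fingers": 0.03},
])

```text
t: 21.75
eef_pos: [634.4, -271.6, 113.3]
tcp_rot: [-1.571, -0.0, -0.431]
ft_force: [0.2, -0.7, -2.1]
opening: 0.437
```

Request:
drive_tool([
  {"slide": [0,0.0005,0],"dr": [0,0,0],"fingers": 0.03},
  {"slide": [0,0.001,0],"dr": [0,0,0],"fingers": 0.03},
  {"slide": [0,0.001,0],"dr": [0,0,0],"fingers": 0.03},
])

```text
t: 22.0
eef_pos: [634.7, -271.8, 113.2]
tcp_rot: [-1.571, -0.001, -0.431]
ft_force: [-0.2, 0.3, 5.1]
opening: 0.437
```

Request:
drive_tool([
  {"slide": [0,0.0005,0],"dr": [0,0,0],"fingers": 0.03},
  {"slide": [0,0.001,0],"dr": [0,0,0],"fingers": 0.03},
  {"slide": [0,0.001,0],"dr": [0,0,0],"fingers": 0.03},
])

```text
t: 22.25
eef_pos: [635.0, -272.0, 113.2]
tcp_rot: [-1.571, -0.003, -0.431]
ft_force: [-1.6, 1.6, 10.9]
opening: 0.437
```

Request:
drive_tool([
  {"slide": [0,-0.001,0],"dr": [0,0,0],"fingers": 0.044},
  {"slide": [0,-0.001,0],"dr": [0,0,0],"fingers": 0.05},
  {"slide": [0,-0.001,0],"dr": [0,0,0],"fingers": 0.064},
  {"slide": [0,-0.001,0],"dr": [0,0,0],"fingers": 0.064},
  {"slide": [0,-0.001,0],"dr": [0,0,0],"fingers": 0.064},
])

```text
t: 22.67
eef_pos: [634.3, -271.6, 112.1]
tcp_rot: [-1.571, 0.0, -0.431]
ft_force: [0.3, 1.0, 0.3]
opening: 0.65
```

Request:
drive_tool([
  {"slide": [0,-0.015,0],"dr": [0,0,0],"fingers": 0.064},
  {"slide": [0,-0.05,0],"dr": [0,0,0],"fingers": 0.064},
  {"slide": [0,-0.09,0],"dr": [0,0,0],"fingers": 0.064},
  {"slide": [0,-0.115,0],"dr": [0,0,0],"fingers": 0.064},
  {"slide": [0,-0.127,0],"dr": [0,0,0],"fingers": 0.064},
])

```text
t: 23.08
eef_pos: [635.2, -272.1, 243.4]
tcp_rot: [-1.571, -0.005, -0.431]
ft_force: [-0.2, -0.7, -0.6]
opening: 0.677
```

```bash
python3 -c "
from h import *
goto((449,275.3,240))
im=optics.read_camera('side')[:,:,::-1].copy()
print((proj('side',(634,-271.5,152))-[400,180])*3)
cv2.imwrite('pics/m14.png',cv2.resize(im[180:370,400:600],None,fx=3,fy=3))
"
```

```text
t 23.0833 pos [ 635.17 -272.07  243.38] rot [-1.57 -0.01 -0.43] j [-0.5   0.56  1.35  0.    1.23 -1.64] F [-0.22 -0.73 -0.64] open 0.67704997949123
slide mm [-397.72    1.25  419.64]
[405.52 204.03]
```

View pics/m14.png

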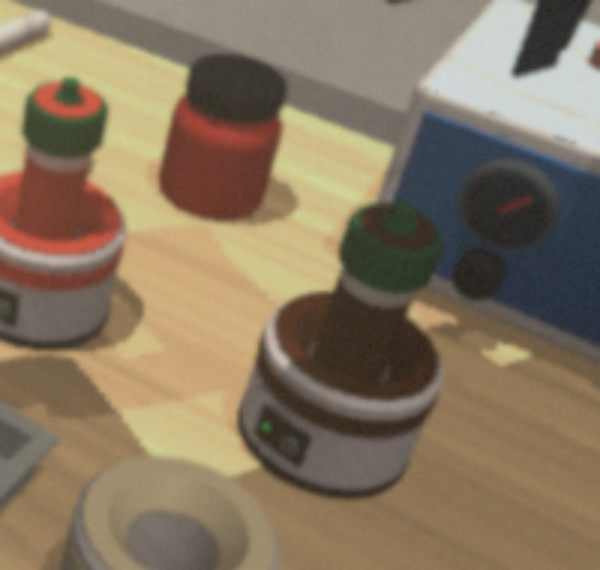

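Request:
drive_tool([
  {"slide": [-0.014,0,0.015],"dr": [0,0,0],"fingers": 0.064},
  {"slide": [-0.042,0,0.044],"dr": [0,0,0],"fingers": 0.064},
  {"slide": [-0.07,0,0.074],"dr": [0,0,0],"fingers": 0.064},
  {"slide": [-0.098,0,0.104],"dr": [0,0,0],"fingers": 0.064},
  {"slide": [-0.126,0,0.133],"dr": [0,0,0],"fingers": 0.064},
])

```text
t: 23.55
eef_pos: [573.9, -96.5, 237.3]
tcp_rot: [-1.571, 0.003, -0.431]
ft_force: [0.2, -0.1, 0.0]
opening: 0.672
```

Request:
drive_tool([
  {"slide": [-0.028,0,0.03],"dr": [0,0,0],"fingers": 0.064},
  {"slide": [-0.056,0,0.059],"dr": [0,0,0],"fingers": 0.064},
  {"slide": [-0.084,0,0.089],"dr": [0,0,0],"fingers": 0.064},
  {"slide": [-0.112,0,0.118],"dr": [0,0,0],"fingers": 0.064},
  {"slide": [-0.14,0,0.148],"dr": [0,0,0],"fingers": 0.064},
])

```text
t: 23.97
eef_pos: [508.4, 96.3, 237.7]
tcp_rot: [-1.572, 0.002, -0.431]
ft_force: [1.5, 0.2, 0.4]
opening: 0.674
```

Request:
drive_tool([
  {"slide": [-0.028,0,0.03],"dr": [0,0,0],"fingers": 0.064},
  {"slide": [-0.056,0,0.059],"dr": [0,0,0],"fingers": 0.064},
  {"slide": [-0.084,0,0.089],"dr": [0,0,0],"fingers": 0.064},
  {"slide": [-0.108,0,0.115],"dr": [0,0,0],"fingers": 0.064},
  {"slide": [-0.124,0,0.132],"dr": [0,0,0],"fingers": 0.064},
])

```text
t: 24.38
eef_pos: [450.5, 268.9, 237.7]
tcp_rot: [-1.572, 0.002, -0.429]
ft_force: [0.6, 0.6, 0.1]
opening: 0.671
```

Request:
drive_tool([
  {"slide": [-0.006,0,0.006],"dr": [0,0,0],"fingers": 0.064},
  {"slide": [-0.006,0,0.006],"dr": [0,0,0],"fingers": 0.064},
  {"slide": [-0.006,0,0.006],"dr": [0,0,0],"fingers": 0.064},
])

```text
t: 24.63
eef_pos: [449.4, 273.9, 238.4]
tcp_rot: [-1.572, 0.001, -0.43]
ft_force: [0.9, 0.2, 0.1]
opening: 0.671
```

```bash
python3 -c "
from h import *
goto((449,275.3,240),(449,275.3,109))
im=optics.read_camera('side')[:,:,::-1].copy()
print((proj('side',(449,275.3,150))-[150,100])*3,(proj('side',env.state()['eef_pos'])-[150,100])*3)
cv2.imwrite('pics/m15.png',cv2.resize(im[100:290,150:360],None,fx=3,fy=3))
"
```

```text
t 24.6333 pos [449.35 273.91 238.37] rot [-1.57  0.   -0.43] j [ 0.42  0.33  1.77 -0.    1.05 -0.72] F [0.87 0.2  0.14] open 0.671197396293853
slide mm [-0.9  -1.63  1.12]
slide mm [ -0.79 129.37   1.28]
[126.31 216.43] [105.69  74.64]
```

View pics/m15.png

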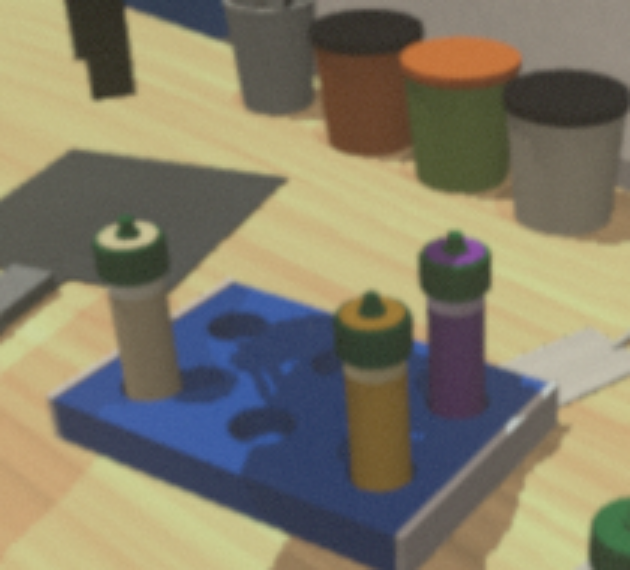

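Cream's tip is at crop (126,217), matching the prediction (126,216).

Request:
drive_tool([
  {"slide": [-0.001,0.03,0.001],"dr": [0,0,0],"fingers": 0.064},
  {"slide": [-0.001,0.07,0.001],"dr": [0,0,0],"fingers": 0.064},
  {"slide": [-0.001,0.105,0.001],"dr": [0,0,0],"fingers": 0.064},
  {"slide": [-0.001,0.124,0.001],"dr": [0,0,0],"fingers": 0.064},
  {"slide": [-0.001,0.129,0.001],"dr": [0,0,0],"fingers": 0.064},
])

```text
t: 25.1
eef_pos: [448.3, 273.7, 107.1]
tcp_rot: [-1.575, 0.003, -0.433]
ft_force: [0.3, -1.2, -0.4]
opening: 0.672
```

Request:
drive_tool([
  {"slide": [0,0,0],"dr": [0,0,0],"fingers": 0.03},
  {"slide": [0,0,0],"dr": [0,0,0],"fingers": 0.03},
  {"slide": [0,0,0],"dr": [0,0,0],"fingers": 0.03},
  {"slide": [0,0,0],"dr": [0,0,0],"fingers": 0.03},
  {"slide": [0,0,0],"dr": [0,0,0],"fingers": 0.03},
])

```text
t: 25.52
eef_pos: [449.5, 275.8, 111.7]
tcp_rot: [-1.569, -0.002, -0.431]
ft_force: [-0.4, -1.8, 6.6]
opening: 0.437
```

Request:
drive_tool([
  {"slide": [0,0,0],"dr": [0,0,0],"fingers": 0.03},
  {"slide": [0,0,0],"dr": [0,0,0],"fingers": 0.03},
])

```text
t: 25.68
eef_pos: [449.5, 275.9, 111.6]
tcp_rot: [-1.569, -0.002, -0.43]
ft_force: [-0.8, -1.9, 8.1]
opening: 0.437
```

Request:
drive_tool([
  {"slide": [0,-0.01,0],"dr": [0,0,0],"fingers": 0.03},
  {"slide": [0,-0.03,0],"dr": [0,0,0],"fingers": 0.03},
  {"slide": [0,-0.06,0],"dr": [0,0,0],"fingers": 0.03},
  {"slide": [0,-0.095,0],"dr": [0,0,0],"fingers": 0.03},
  {"slide": [0,-0.13,0],"dr": [0,0,0],"fingers": 0.03},
])

```text
t: 26.1
eef_pos: [448.4, 275.6, 242.5]
tcp_rot: [-1.571, 0.0, -0.431]
ft_force: [0.9, 0.1, -2.2]
opening: 0.439
```

Request:
drive_tool([
  {"slide": [0,-0.025,0],"dr": [0,0,0],"fingers": 0.03},
  {"slide": [0,-0.038,0],"dr": [0,0,0],"fingers": 0.03},
  {"slide": [0,-0.042,0],"dr": [0,0,0],"fingers": 0.03},
  {"slide": [0,-0.042,0],"dr": [0,0,0],"fingers": 0.03},
])

```text
t: 26.43
eef_pos: [448.9, 275.8, 283.6]
tcp_rot: [-1.569, -0.001, -0.431]
ft_force: [0.1, -0.1, -2.7]
opening: 0.436
```

```bash
python3 -c "
from h import *
goto((465.8,-257,280))
im=optics.read_camera('side')[:,:,::-1].copy();cv2.imwrite('pics/s16.png',im)
cv2.imwrite('pics/m16.png',cv2.resize(im,(800,600)))
b=cv2.resize(im,None,fx=4,fy=4,interpolation=cv2.INTER_CUBIC)[320*4:400*4,410*4:500*4]
q=(proj('side',(465.8,-257,54))-[410,320])*4+2
a=np.linspace(0,6.28,80)
for r,z in((20.5,54),(30,66),(44,66)):
  P=np.array([(proj('side',(465.8+r*np.cos(t),-257+r*np.sin(t),z))-[410,320])*4+1.5 for t in a]).astype(int);cv2.polylines(b,[P],True,(255,0,255),1)
cv2.imwrite('pics/m17.png',b)
"
```

```text
t 26.4333 pos [448.91 275.79 283.57] rot [-1.57 -0.   -0.43] j [ 0.43  0.28  1.7   0.    1.15 -0.71] F [ 0.14 -0.14 -2.68] open 0.4361763204499662
slide mm [ 237.76    3.1  -477.1 ]
```

View pics/m16.png

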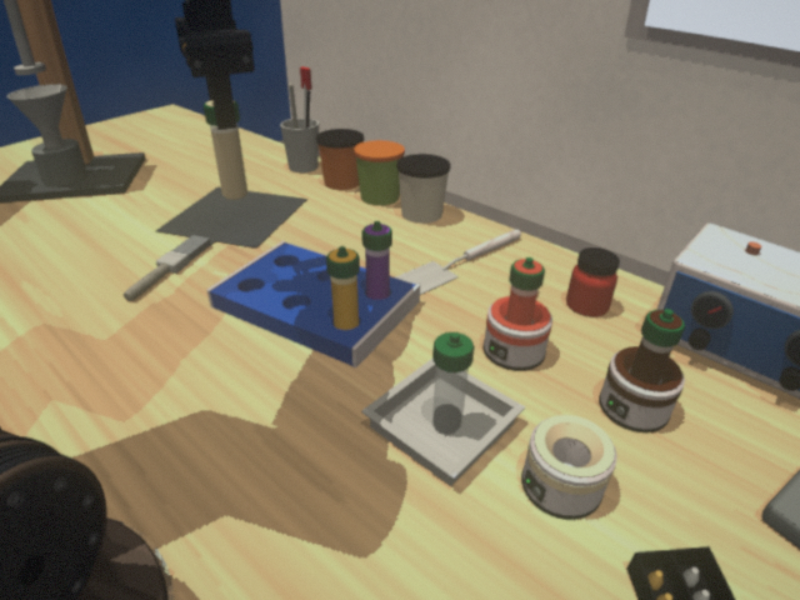

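View pics/m17.png

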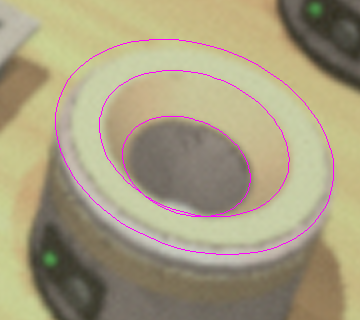

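Request:
drive_tool([
  {"slide": [0.009,0,-0.018],"dr": [0,0,0],"fingers": 0.03},
  {"slide": [0.022,0,-0.045],"dr": [0,0,0],"fingers": 0.03},
  {"slide": [0.039,0,-0.079],"dr": [0,0,0],"fingers": 0.03},
  {"slide": [0.057,0,-0.115],"dr": [0,0,0],"fingers": 0.03},
  {"slide": [0.075,0,-0.151],"dr": [0,0,0],"fingers": 0.03},
])

```text
t: 26.9
eef_pos: [453.2, 105.8, 280.9]
tcp_rot: [-1.572, 0.002, -0.43]
ft_force: [1.3, 0.1, -1.5]
opening: 0.436
```

Request:
drive_tool([
  {"slide": [0.018,0,-0.036],"dr": [0,0,0],"fingers": 0.03},
  {"slide": [0.036,0,-0.072],"dr": [0,0,0],"fingers": 0.03},
  {"slide": [0.054,0,-0.108],"dr": [0,0,0],"fingers": 0.03},
  {"slide": [0.072,0,-0.144],"dr": [0,0,0],"fingers": 0.03},
  {"slide": [0.09,0,-0.18],"dr": [0,0,0],"fingers": 0.03},
])

```text
t: 27.32
eef_pos: [459.8, -95.7, 281.1]
tcp_rot: [-1.571, 0.002, -0.431]
ft_force: [1.7, 0.0, -0.7]
opening: 0.438
```

Request:
drive_tool([
  {"slide": [0.018,0,-0.036],"dr": [0,0,0],"fingers": 0.03},
  {"slide": [0.036,0,-0.072],"dr": [0,0,0],"fingers": 0.03},
  {"slide": [0.052,0,-0.104],"dr": [0,0,0],"fingers": 0.03},
  {"slide": [0.064,0,-0.128],"dr": [0,0,0],"fingers": 0.03},
  {"slide": [0.071,0,-0.141],"dr": [0,0,0],"fingers": 0.03},
])

```text
t: 27.73
eef_pos: [465.7, -254.4, 280.6]
tcp_rot: [-1.571, 0.003, -0.433]
ft_force: [0.7, -0.1, -2.0]
opening: 0.435
```

Request:
drive_tool([
  {"slide": [0.002,0,-0.005],"dr": [0,0,0],"fingers": 0.03},
  {"slide": [0.002,0,-0.005],"dr": [0,0,0],"fingers": 0.03},
  {"slide": [0.002,0,-0.005],"dr": [0,0,0],"fingers": 0.03},
])

```text
t: 27.98
eef_pos: [465.9, -255.9, 281.7]
tcp_rot: [-1.57, 0.001, -0.431]
ft_force: [0.0, 0.3, -2.3]
opening: 0.435
```

```bash
python3 -c "
from h import *
goto((465.8,-257.5,190))
im=optics.read_camera('side')[:,:,::-1].copy()
p=env.state()['eef_pos']
for d in (101.5,95,40): print(d,proj('side',p-[0,0,d])*3-np.array([380,200])*3)
cv2.imwrite('pics/m18.png',cv2.resize(im[200:390,380:560],None,fx=3,fy=3))
"
```

```text
t 27.9833 pos [ 465.89 -255.95  281.75] rot [-1.57  0.   -0.43] j [-0.63  0.29  1.69  0.    1.16 -1.77] F [ 0.02  0.28 -2.3 ] open 0.43547902079045303
slide mm [ 0.69 91.75 -1.51]
101.5 [292.29 260.18]
95 [296.17 246.98]
40 [331.21 126.39]
```

View pics/m18.png

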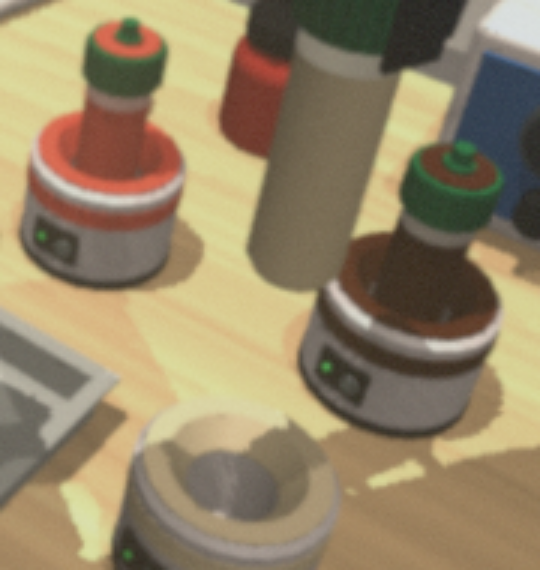

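Request:
drive_tool([
  {"slide": [0,0.012,-0.001],"dr": [0,0,0],"fingers": 0.03},
  {"slide": [0,0.035,-0.001],"dr": [0,0,0],"fingers": 0.03},
  {"slide": [0,0.06,-0.001],"dr": [0,0,0],"fingers": 0.03},
  {"slide": [0,0.08,-0.001],"dr": [0,0,0],"fingers": 0.03},
  {"slide": [0,0.09,-0.001],"dr": [0,0,0],"fingers": 0.03},
])

```text
t: 28.45
eef_pos: [465.1, -256.0, 190.4]
tcp_rot: [-1.57, 0.003, -0.429]
ft_force: [0.0, 0.1, -1.5]
opening: 0.436
```

Request:
drive_tool([
  {"slide": [0,0.007,0],"dr": [0,0,0],"fingers": 0.03},
  {"slide": [0,0.014,0],"dr": [0,0,0],"fingers": 0.03},
  {"slide": [0,0.021,0],"dr": [0,0,0],"fingers": 0.03},
  {"slide": [0,0.028,0],"dr": [0,0,0],"fingers": 0.03},
  {"slide": [0,0.031,0],"dr": [0,0,0],"fingers": 0.03},
])

```text
t: 28.87
eef_pos: [465.6, -257.9, 160.8]
tcp_rot: [-1.571, 0.0, -0.431]
ft_force: [-0.9, -0.2, -0.6]
opening: 0.438
```

```bash
python3 -c "
from h import *
goto((465.8,-257.5,113.6))
"
```

```text
t 28.8667 pos [ 465.65 -257.88  160.84] rot [-1.57  0.   -0.43] j [-0.63  0.43  1.85  0.    0.87 -1.77] F [-0.9  -0.19 -0.63] open 0.43760458510747036
slide mm [-0.02 47.24  0.41]
```

Request:
drive_tool([
  {"slide": [0,0.002,0],"dr": [0,0,0],"fingers": 0.03},
  {"slide": [0,0.006,0],"dr": [0,0,0],"fingers": 0.03},
  {"slide": [0,0.01,0],"dr": [0,0,0],"fingers": 0.03},
  {"slide": [0,0.014,0],"dr": [0,0,0],"fingers": 0.03},
  {"slide": [0,0.018,0],"dr": [0,0,0],"fingers": 0.03},
])

```text
t: 29.28
eef_pos: [465.7, -258.0, 143.0]
tcp_rot: [-1.571, -0.0, -0.431]
ft_force: [0.5, -0.2, -2.1]
opening: 0.43
```

Request:
drive_tool([
  {"slide": [0,0.004,0],"dr": [0,0,0],"fingers": 0.03},
  {"slide": [0,0.008,0],"dr": [0,0,0],"fingers": 0.03},
  {"slide": [0,0.012,0],"dr": [0,0,0],"fingers": 0.03},
  {"slide": [0,0.016,0],"dr": [0,0,0],"fingers": 0.03},
  {"slide": [0,0.02,0],"dr": [0,0,0],"fingers": 0.03},
])

```text
t: 29.7
eef_pos: [465.7, -258.0, 122.9]
tcp_rot: [-1.571, 0.0, -0.431]
ft_force: [0.2, 0.1, -2.5]
opening: 0.437
```

Request:
drive_tool([
  {"slide": [0,0.002,0],"dr": [0,0,0],"fingers": 0.03},
  {"slide": [0,0.004,0],"dr": [0,0,0],"fingers": 0.03},
  {"slide": [0,0.006,0],"dr": [0,0,0],"fingers": 0.03},
  {"slide": [0,0.007,0],"dr": [0,0,0],"fingers": 0.03},
])

```text
t: 30.03
eef_pos: [465.7, -258.0, 116.1]
tcp_rot: [-1.571, 0.0, -0.431]
ft_force: [-0.3, -0.1, -1.0]
opening: 0.434
```

Request:
drive_tool([
  {"slide": [0,0.0005,0],"dr": [0,0,0],"fingers": 0.03},
  {"slide": [0,0.001,0],"dr": [0,0,0],"fingers": 0.03},
  {"slide": [0,0.0015,0],"dr": [0,0,0],"fingers": 0.03},
  {"slide": [0,0.0015,0],"dr": [0,0,0],"fingers": 0.03},
])

```text
t: 30.37
eef_pos: [465.7, -258.0, 114.8]
tcp_rot: [-1.571, -0.0, -0.431]
ft_force: [0.2, 0.7, -1.6]
opening: 0.438
```

Request:
drive_tool([
  {"slide": [0,0.0005,0],"dr": [0,0,0],"fingers": 0.03},
  {"slide": [0,0.001,0],"dr": [0,0,0],"fingers": 0.03},
  {"slide": [0,0.0015,0],"dr": [0,0,0],"fingers": 0.03},
  {"slide": [0,0.0015,0],"dr": [0,0,0],"fingers": 0.03},
])

```text
t: 30.7
eef_pos: [465.9, -258.1, 113.7]
tcp_rot: [-1.571, -0.001, -0.431]
ft_force: [0.0, 0.1, 3.2]
opening: 0.437
```

Request:
drive_tool([
  {"slide": [0,0.0005,0],"dr": [0,0,0],"fingers": 0.03},
  {"slide": [0,0.001,0],"dr": [0,0,0],"fingers": 0.03},
  {"slide": [0,0.001,0],"dr": [0,0,0],"fingers": 0.03},
])

```text
t: 30.95
eef_pos: [466.3, -258.4, 113.6]
tcp_rot: [-1.571, -0.002, -0.431]
ft_force: [-1.4, 0.3, 13.5]
opening: 0.437
```

Request:
drive_tool([
  {"slide": [0,-0.001,0],"dr": [0,0,0],"fingers": 0.044},
  {"slide": [0,-0.001,0],"dr": [0,0,0],"fingers": 0.05},
  {"slide": [0,-0.001,0],"dr": [0,0,0],"fingers": 0.064},
  {"slide": [0,-0.001,0],"dr": [0,0,0],"fingers": 0.064},
  {"slide": [0,-0.001,0],"dr": [0,0,0],"fingers": 0.064},
])

```text
t: 31.37
eef_pos: [465.6, -257.9, 113.1]
tcp_rot: [-1.571, 0.0, -0.431]
ft_force: [-0.2, 0.2, -0.0]
opening: 0.654
```

Request:
drive_tool([
  {"slide": [0,-0.015,0],"dr": [0,0,0],"fingers": 0.064},
  {"slide": [0,-0.05,0],"dr": [0,0,0],"fingers": 0.064},
  {"slide": [0,-0.09,0],"dr": [0,0,0],"fingers": 0.064},
  {"slide": [0,-0.115,0],"dr": [0,0,0],"fingers": 0.064},
  {"slide": [0,-0.127,0],"dr": [0,0,0],"fingers": 0.064},
])

```text
t: 31.78
eef_pos: [466.4, -258.4, 243.8]
tcp_rot: [-1.572, -0.004, -0.431]
ft_force: [0.3, 0.3, 0.4]
opening: 0.678
```

Request:
drive_tool([
  {"slide": [-0.008,-0.01,-0.035],"dr": [0,0,0],"fingers": 0.064},
  {"slide": [-0.016,-0.02,-0.07],"dr": [0,0,0],"fingers": 0.064},
  {"slide": [-0.02,-0.03,-0.105],"dr": [0,0,0],"fingers": 0.064},
  {"slide": [-0.02,-0.04,-0.14],"dr": [0,0,0],"fingers": 0.064},
  {"slide": [-0.02,-0.04,-0.15],"dr": [0,0,0],"fingers": 0.064},
])

```text
t: 32.2
eef_pos: [383.3, -389.6, 281.9]
tcp_rot: [-1.573, -0.002, -0.433]
ft_force: [-0.1, -0.3, 0.2]
opening: 0.672
```

Request:
drive_tool([
  {"slide": [0,0,-0.035],"dr": [0,0,0],"fingers": 0.064},
  {"slide": [0,0,-0.07],"dr": [0,0,0],"fingers": 0.064},
  {"slide": [0,0,-0.09],"dr": [0,0,0],"fingers": 0.064},
  {"slide": [0,0,-0.1],"dr": [0,0,0],"fingers": 0.064},
  {"slide": [0,0,-0.1],"dr": [0,0,0],"fingers": 0.064},
])

```text
t: 32.62
eef_pos: [342.5, -477.7, 279.5]
tcp_rot: [-1.57, 0.001, -0.433]
ft_force: [-0.7, 1.9, 0.1]
opening: 0.673
```

```bash
python3 -c "
from h import *
goto((449,275.3,240))
for n in('top','side'):
  im=optics.read_camera(n)[:,:,::-1].copy();cv2.imwrite(f'pics/{n}20.png',im)
  b=cv2.resize(im,None,fx=2,fy=2)
  for X in((625.7,-95.7,152),(634,-271.5,152),(465.8,-257.3,152),(446,-109,143),(568.6,116.2,150),(485.2,98.8,150)):
    p=proj(n,X);print(n,p);cv2.circle(b,tuple(int(v*2) for v in p),2,(255,0,255),-1)
  cv2.imwrite(f'pics/f{n}.png',b[240:720,260:1000] if n=='top' else b[280:850,400:1180])
"
```

```text
t 32.6167 pos [ 342.46 -477.7   279.47] rot [-1.57  0.   -0.43] j [-1.06  0.38  1.57  0.    1.2  -2.2 ] F [-0.7   1.94  0.07] open 0.6734587264705607
slide mm [-218.92   40.17  728.27]
top [377.16 188.74]
top [467.69 182.69]
top [464.47 270.13]
top [386.45 282.34]
top [267.12 220.71]
top [277.1  264.42]
side [423.72 205.98]
side [535.17 248.01]
side [473.13 306.  ]
side [361.06 266.28]
side [301.89 177.14]
side [273.97 197.62]
```

View pics/ftop.png

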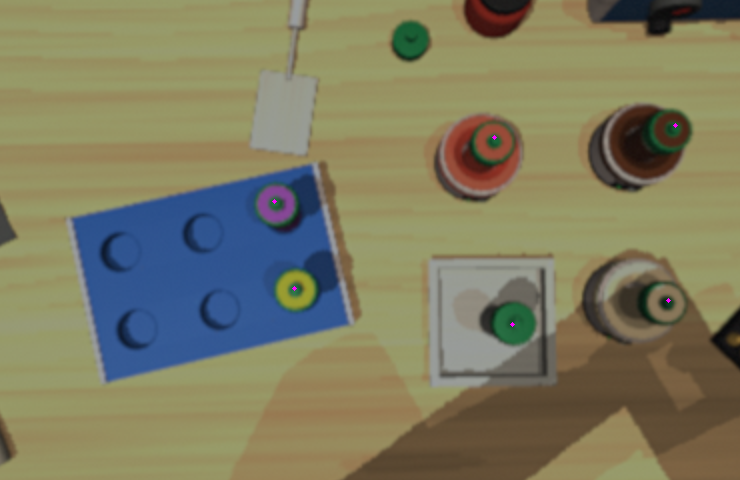

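View pics/fside.png

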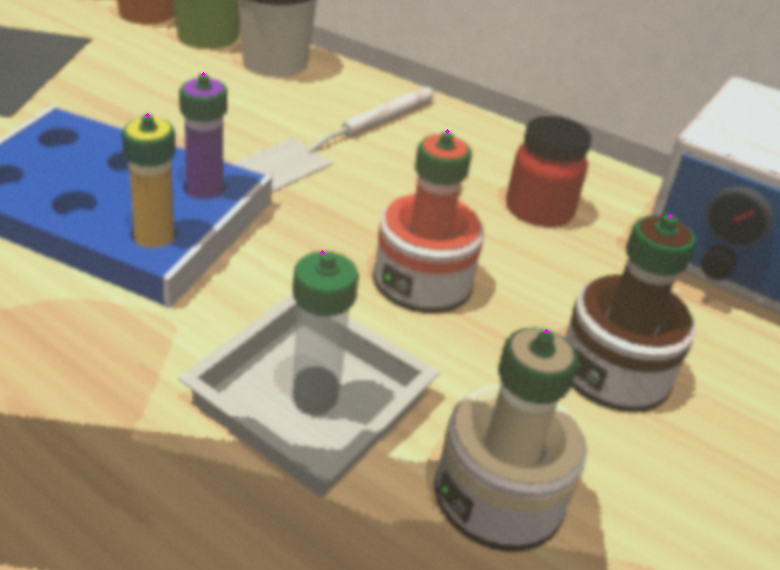

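```bash
python3 -c "
from h import *
print(env.job_done())"
```

```text
the job is handed in; nothing more can be done
None
```

The job is handed in at about 33 s on the clock (limit 109 s); no verdict came back.

**What I did:** The empty cartridge was in the coral dock, so I took it out first and stood it near the centre of the returns tray. I then lowered the coral, brown and cream cartridges into the docks with their collar colours. Each went down until I felt the floor (about 11–14 N) at the height a fully seated cartridge should give. Then I released it and backed the arm clear.

**Last checks:** In both cameras all four cartridges stand upright, with their tips within about 1–2 mm of the fully-down, centred positions. The empty is about 3 mm from where I aimed, well inside the 45 mm allowed. The purple and yellow cartridges have not visibly moved. The gripper is open and well away from everything.

**Small disagreements:** Picture and arm readings differed by about 1–2 mm in places, mainly at the brown tip in the top view and the cream bore in the side view. That is within the calibration error and the play in the bores. No check failed.

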